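Load the battery analyser in rack order

ROBOT

A 7-joint arm with a two-finger parallel gripper is mounted at the origin on the work surface. World frame = base frame: x ahead of the robot, y to its left, z up, the work surface at z = 0. Lengths are in m, angles in rad, forces in N, time in s.
With the tool pointing down it reaches from about 0.425 to 0.875 m from the base axis. Payload 8.4 kg.
Tool frame: the origin (TCP) lies between the finger pads; the fingertips stand 8 mm ahead of it and the grasp point (between the pads) lies 11 mm behind it (ctrl.tip_extent is the distance from the TCP to the fingertips, in m); z points along the fingers, y is the line along which they close (so a half turn about z gives the same grasp; the last joint's range is limited). The gripper opens to 87 mm and grips with 3 to 60 N. Pads are 19 mm wide; open, the fingers measure 117 mm over their backs; the gripper's body (75 mm by 190 mm) begins 51 mm behind the grasp point.
Start: joints at [-1.23, 0.333, 0.04, 1.465, -0.013, 1.343, -0.059], TCP at [0.277, 0.588, 0.231] pointing down, gripper open.
Joint ranges: [-2.58, 2.58], [-0.38, 2.09], [-1.3, 1.39], [0.25, 2.4], [-1.5, 4.64], [0.08, 2.09], [-2.65, 2.65]. Speed limits (rad/s): [2.22, 2.22, 2.79, 2.79, 3.14, 3.14, 3.14].

INTERFACE

Orientations are given as a unit quaternion [x, y, z, w].
In Python, from plant import ctrl gives the robot as it stands.
- The arm moves only by the shell command python3 -m inch 'ROWS' [FORCE]. ROWS is JSON, one flat list of numbers, 7 for each row, row after row: the shift along the tool's x, y, z in cm, then the turn, a rotation vector about the tool's x, y, z in degrees, then the finger opening in cm, from 0 to 8.7. In form: [dx, dy, dz, rx, ry, rz, fingers, dx, dy, dz, rx, ry, rz, fingers, ...]. A call has 1 to 5 rows; each row is the pose to reach, as a shift and turn from the pose commanded when the call began, along the tool's axes at that moment; what a row does not reach only later rows make up. A row lasts 1/12 s, in which the tool goes at most 41.7 mm and 7.16 degrees, less where a joint would pass 70% of its speed; a pose out of reach is approached as far as the arm can. A call with a gripper value outside its range is refused whole. The fingers move at their own pace and stop on an object; FORCE is the grip in N (left out, the last holds). Time passes only in rows, so rows that repeat a pose let the fingers close. It gives the time, the measured TCP pose, the force, the opening and the grip force at its end, in the units of the state.
- ctrl.get_state(): the state, without advancing time (a new reading comes with each control period).
- ctrl.grab_frame(name): name is "scene" or "top"; returns (picture, depth): 384x512x3 uint8, red, green, blue; 384x512 float32, m along the optical axis (not along the pixel's ray), 0 where there is no reading.
- ctrl.camera_info(name): a dict with "K" (3x3 intrinsics, pixels), "extrinsics" (4x4, takes a point from world to camera coordinates). Camera axes: x right, y up, looking along -z (the intrinsics and any distortion apply to the point x, -y, -z); pixel columns grow to the right and rows downward; lengths in m; the calibration is good to about 2 mm. A picture is of the moment at which its call begins. camera_info takes no time and is no camera call.
- ctrl.job_done(): hands the job in; it is judged then, once.
The state is a dict: "time": time; "joints": joint angles; "joint_velocities": joint speeds; "tau": joint torques, N m; "tcp_pos": TCP position; "tool_rot": TCP orientation; "wrist_force": force on the tool from outside, world axes, zero at the start; "wrist_torque": the same for the moment, N m; "finger_gap": opening from 0.0 (shut) to 1.0 (fully open); "grip_force": force on a finger pad.
Only numpy, scipy, OpenCV 4.12 (cv2) and the standard library are available. Lean on these libraries where they do the work, as an engineer would, in place of code of your own. Each camera call takes 0.05 s, during which the arm holds its last target. There are 200 camera calls.

TASK

Load the four battery packs from the infeed rack into the four-bay battery analyser: swing its clear safety guard up out of the way, set the packs down upright, one in each bay, in the same left-to-right order in which they stood in the rack (as seen from the robot), and then lower the guard fully closed over them. Set the packs down gently, without dropping or ramming them, and knock none over.

Things in the scene. Friction and masses are not known exactly. Their poses are not given: they have to be found in the camera images.
- pack_slim_c (a point): Slim black battery pack: a plain upright box 36 x 24 mm, 66 mm tall. Starts upright in any cup of the infeed rack; 0.1 to 0.2 kg. Point: its centre, half-way up; z up (contacts below), x along its 36 mm side, y along its thickness and along the row.
- pack_tall_c (a point): Tall black battery pack with a grey band: an upright box 36 x 30 mm, 76 mm tall. Starts upright in any cup of the infeed rack; 0.1 to 0.2 kg. Point: its centre, half-way up; z up (contacts below), x along its 36 mm side, y along its thickness and along the row.
- pack_step_c (a point): Stepped black battery pack: lower part 36 x 28 mm, 44 mm tall; above it a part only 20 x 28 mm, shifted 8 mm to +x; 72 mm tall in all. Starts upright in any cup of the infeed rack; 0.1 to 0.2 kg. Point: its centre, half-way up; z up (contacts below), x along its 36 mm side, y along its thickness and along the row.
- pack_round_c (a point): Round black battery pack with a grey band: an upright cylinder 32 mm across, 74 mm tall. Starts upright in any cup of the infeed rack; 0.1 to 0.2 kg. Point: its centre, half-way up; z up (contacts below), round about z.
- cup_slim: Grey open cup of the infeed rack, fixed, in which the slim pack stands at the start. 50 x 42 mm, 12 mm high, walls 3 mm. The four cups are 60 mm apart in a row along y on the aluminium rack, whose end plates are 30 mm high; which pack is in which cup varies. Origin: centre of its underside, 20 mm above the bench; inner floor 3 mm higher. x points away from the robot, y to the left, z up.
- cup_tall: Grey open cup of the infeed rack, fixed, in which the tall pack stands at the start. 50 x 42 mm, 12 mm high, walls 3 mm. The four cups are 60 mm apart in a row along y on the aluminium rack, whose end plates are 30 mm high; which pack is in which cup varies. Origin: centre of its underside, 20 mm above the bench; inner floor 3 mm higher. x points away from the robot, y to the left, z up.
- cup_step: Grey open cup of the infeed rack, fixed, in which the stepped pack stands at the start. 50 x 42 mm, 12 mm high, walls 3 mm. The four cups are 60 mm apart in a row along y on the aluminium rack, whose end plates are 30 mm high; which pack is in which cup varies. Origin: centre of its underside, 20 mm above the bench; inner floor 3 mm higher. x points away from the robot, y to the left, z up.
- cup_round: Grey open cup of the infeed rack, fixed, in which the round pack stands at the start. 50 x 42 mm, 12 mm high, walls 3 mm. The four cups are 60 mm apart in a row along y on the aluminium rack, whose end plates are 30 mm high; which pack is in which cup varies. Origin: centre of its underside, 20 mm above the bench; inner floor 3 mm higher. x points away from the robot, y to the left, z up.
- analyser: Grey battery analyser, 190 mm deep (x), 290 mm wide (y), deck 45 mm high. Origin: centre of its underside, on the bench; x points away from the robot, y to the left, z up. Bay centres: x = 0, y = +90, +30, -30, -90 mm; each a pocket 52 (x) by 40 (y) mm, floor at z = 45 mm, with a collar 10 mm high and 3 mm thick. Clear hood guard hinged at the back, line along y at x = +70, z = 50 mm; closed: front at x = -60, top at z = 140 mm.
- guard (a joint): Guard angle, rad: 0 closed (may start ajar), grows swinging up and back, stop at 1.75. Stiff hinge: stays where left, 1 to 5 N at its handle. Handle: steel bar along y, 12 mm thick, 110 mm long, 35 mm off the hood's front; its middle in the analyser's frame: y = 0, x = 70 - 165 cos q + 70 sin q, z = 50 + 165 sin q + 70 cos q mm (closed: x = -95, z = 120).
Not all that is in view belongs to the job. Leave any blue look-alike of the part that bears pack_round_c alone.

How it is judged:
On the way, in this order (a step that is already met when the one before it is completed fails the run):
1. the guard is swung up out of the way (past 1.2 rad) (value of joint guard above 1.2 rad), for 0.2 s.
2. the four packs stand upright in the bays, one in each, in the rack's left-to-right order (x of pack_slim_c in the frame of analyser between -0.012 and 0.012 m and z of pack_slim_c in the frame of analyser between 0.072 and 0.084 m and angle between each of pack_slim_c, pack_tall_c, pack_step_c, pack_round_c's own z axis and vertical below 0.15 rad and (y of pack_slim_c in the frame of analyser between 0.078 and 0.102 m or y of pack_slim_c in the frame of analyser between 0.018 and 0.042 m or y of pack_slim_c in the frame of analyser between -0.042 and -0.018 m or y of pack_slim_c in the frame of analyser between -0.102 and -0.078 m) and x of pack_tall_c in the frame of analyser between -0.012 and 0.012 m and z of pack_tall_c in the frame of analyser between 0.077 and 0.089 m and (y of pack_tall_c in the frame of analyser between 0.078 and 0.102 m or y of pack_tall_c in the frame of analyser between 0.018 and 0.042 m or y of pack_tall_c in the frame of analyser between -0.042 and -0.018 m or y of pack_tall_c in the frame of analyser between -0.102 and -0.078 m) and x of pack_step_c in the frame of analyser between -0.012 and 0.012 m and z of pack_step_c in the frame of analyser between 0.075 and 0.087 m and (y of pack_step_c in the frame of analyser between 0.078 and 0.102 m or y of pack_step_c in the frame of analyser between 0.018 and 0.042 m or y of pack_step_c in the frame of analyser between -0.042 and -0.018 m or y of pack_step_c in the frame of analyser between -0.102 and -0.078 m) and x of pack_round_c in the frame of analyser between -0.012 and 0.012 m and z of pack_round_c in the frame of analyser between 0.076 and 0.088 m and (y of pack_round_c in the frame of analyser between 0.078 and 0.102 m or y of pack_round_c in the frame of analyser between 0.018 and 0.042 m or y of pack_round_c in the frame of analyser between -0.042 and -0.018 m or y of pack_round_c in the frame of analyser between -0.102 and -0.078 m) and ((y of cup_slim in the frame of cup_tall above 0.03 m and ((y of pack_slim_c in the frame of analyser above 0.06 m and y of pack_tall_c in the frame of analyser below 0.06 m) or (y of pack_slim_c in the frame of analyser above 0 m and y of pack_tall_c in the frame of analyser below 0 m) or (y of pack_slim_c in the frame of analyser above -0.06 m and y of pack_tall_c in the frame of analyser below -0.06 m))) or (y of cup_slim in the frame of cup_tall below -0.03 m and ((y of pack_tall_c in the frame of analyser above 0.06 m and y of pack_slim_c in the frame of analyser below 0.06 m) or (y of pack_tall_c in the frame of analyser above 0 m and y of pack_slim_c in the frame of analyser below 0 m) or (y of pack_tall_c in the frame of analyser above -0.06 m and y of pack_slim_c in the frame of analyser below -0.06 m)))) and ((y of cup_slim in the frame of cup_step above 0.03 m and ((y of pack_slim_c in the frame of analyser above 0.06 m and y of pack_step_c in the frame of analyser below 0.06 m) or (y of pack_slim_c in the frame of analyser above 0 m and y of pack_step_c in the frame of analyser below 0 m) or (y of pack_slim_c in the frame of analyser above -0.06 m and y of pack_step_c in the frame of analyser below -0.06 m))) or (y of cup_slim in the frame of cup_step below -0.03 m and ((y of pack_step_c in the frame of analyser above 0.06 m and y of pack_slim_c in the frame of analyser below 0.06 m) or (y of pack_step_c in the frame of analyser above 0 m and y of pack_slim_c in the frame of analyser below 0 m) or (y of pack_step_c in the frame of analyser above -0.06 m and y of pack_slim_c in the frame of analyser below -0.06 m)))) and ((y of cup_slim in the frame of cup_round above 0.03 m and ((y of pack_slim_c in the frame of analyser above 0.06 m and y of pack_round_c in the frame of analyser below 0.06 m) or (y of pack_slim_c in the frame of analyser above 0 m and y of pack_round_c in the frame of analyser below 0 m) or (y of pack_slim_c in the frame of analyser above -0.06 m and y of pack_round_c in the frame of analyser below -0.06 m))) or (y of cup_slim in the frame of cup_round below -0.03 m and ((y of pack_round_c in the frame of analyser above 0.06 m and y of pack_slim_c in the frame of analyser below 0.06 m) or (y of pack_round_c in the frame of analyser above 0 m and y of pack_slim_c in the frame of analyser below 0 m) or (y of pack_round_c in the frame of analyser above -0.06 m and y of pack_slim_c in the frame of analyser below -0.06 m)))) and ((y of cup_tall in the frame of cup_step above 0.03 m and ((y of pack_tall_c in the frame of analyser above 0.06 m and y of pack_step_c in the frame of analyser below 0.06 m) or (y of pack_tall_c in the frame of analyser above 0 m and y of pack_step_c in the frame of analyser below 0 m) or (y of pack_tall_c in the frame of analyser above -0.06 m and y of pack_step_c in the frame of analyser below -0.06 m))) or (y of cup_tall in the frame of cup_step below -0.03 m and ((y of pack_step_c in the frame of analyser above 0.06 m and y of pack_tall_c in the frame of analyser below 0.06 m) or (y of pack_step_c in the frame of analyser above 0 m and y of pack_tall_c in the frame of analyser below 0 m) or (y of pack_step_c in the frame of analyser above -0.06 m and y of pack_tall_c in the frame of analyser below -0.06 m)))) and ((y of cup_tall in the frame of cup_round above 0.03 m and ((y of pack_tall_c in the frame of analyser above 0.06 m and y of pack_round_c in the frame of analyser below 0.06 m) or (y of pack_tall_c in the frame of analyser above 0 m and y of pack_round_c in the frame of analyser below 0 m) or (y of pack_tall_c in the frame of analyser above -0.06 m and y of pack_round_c in the frame of analyser below -0.06 m))) or (y of cup_tall in the frame of cup_round below -0.03 m and ((y of pack_round_c in the frame of analyser above 0.06 m and y of pack_tall_c in the frame of analyser below 0.06 m) or (y of pack_round_c in the frame of analyser above 0 m and y of pack_tall_c in the frame of analyser below 0 m) or (y of pack_round_c in the frame of analyser above -0.06 m and y of pack_tall_c in the frame of analyser below -0.06 m)))) and ((y of cup_step in the frame of cup_round above 0.03 m and ((y of pack_step_c in the frame of analyser above 0.06 m and y of pack_round_c in the frame of analyser below 0.06 m) or (y of pack_step_c in the frame of analyser above 0 m and y of pack_round_c in the frame of analyser below 0 m) or (y of pack_step_c in the frame of analyser above -0.06 m and y of pack_round_c in the frame of analyser below -0.06 m))) or (y of cup_step in the frame of cup_round below -0.03 m and ((y of pack_round_c in the frame of analyser above 0.06 m and y of pack_step_c in the frame of analyser below 0.06 m) or (y of pack_round_c in the frame of analyser above 0 m and y of pack_step_c in the frame of analyser below 0 m) or (y of pack_round_c in the frame of analyser above -0.06 m and y of pack_step_c in the frame of analyser below -0.06 m))))), for 0.2 s.
At the end, for the whole second after the job is handed in: Each pack stands upright (within 0.15 rad) on the floor of a bay of its own (centre within 12 mm of the bay's in x and y, height within 6 mm), in the same left-to-right order as the cups they came from, released and at rest, and the guard is closed to less than 0.08 rad (all of step 2 and linear speed of each of pack_slim, pack_tall, pack_step, pack_round below 0.03 m/s and angular speed of each of pack_slim, pack_tall, pack_step, pack_round below 0.3 rad/s and value of joint guard below 0.08 rad); the robot touches nothing.
It fails at once if a pack is let fall from more than about 3 cm (faster than 0.75 m/s out of the fingers) ((linear speed of pack_slim above 0.75 m/s and contact force between the fingers and pack_slim below 0.1 N) or (linear speed of pack_tall above 0.75 m/s and contact force between the fingers and pack_tall below 0.1 N) or (linear speed of pack_step above 0.75 m/s and contact force between the fingers and pack_step below 0.1 N) or (linear speed of pack_round above 0.75 m/s and contact force between the fingers and pack_round below 0.1 N)).
It fails at once if a pack is knocked over (tilted beyond 0.7 rad) (angle between any of pack_slim_c, pack_tall_c, pack_step_c, pack_round_c's own z axis and vertical above 0.7 rad).
It fails at once if a pack is rammed into the analyser (over 60 N) (contact force between any of pack_slim, pack_tall, pack_step, pack_round and analyser above 60 N).
It also fails if it takes over 122 s, if anything falls off the work surface, if the arm or the gripper's body presses on something with over 40 N, if the wrist force passes 120 N, or if a joint passes its speed limit or range.

## Working session

There is one attempt and no reset: what is moved stays moved. The work goes in short steps, Python scripts to look and compute and a shell command to move; the robot and the scene stay as the last step left them, time stands still between calls to the robot, and variables do not carry over. Pictures are saved under pics/ and viewed, at most 14 in all, crops included, and the job is handed in when it is done.

```bash
ls; mkdir -p pics; python3 - <<'E'
from plant import ctrl
import cv2,numpy as np
for n in("scene","top"):
    p,d=ctrl.grab_frame(n); cv2.imwrite(f"pics/{n}0.png",p[:,:,::-1]); np.savez(f"pics/{n}0.npz",p=p,d=d)
    i=ctrl.camera_info(n); print(n,i)
s=ctrl.get_state();print(s)
E
```

```text
pics
scene {'K': array([[383.83771428,   0.        , 254.78344634],
       [  0.        , 383.83771428, 183.85212883],
       [  0.        ,   0.        ,   1.        ]]), 'extrinsics': array([[ 0.78091751,  0.62456901, -0.00902151, -0.43037342],
       [-0.33888995,  0.43576839,  0.83382223,  0.0979974 ],
       [ 0.52471081, -0.64808908,  0.55195933, -1.22415811],
       [ 0.        ,  0.        ,  0.        ,  1.        ]])}
top {'K': array([[445.77446652,   0.        , 255.24466357],
       [  0.        , 445.77446652, 185.57927629],
       [  0.        ,   0.        ,   1.        ]]), 'extrinsics': array([[-0.02902928, -0.99957781, -0.00122352,  0.02207248],
       [ 0.97787019, -0.02865253,  0.20724122, -0.53675082],
       [-0.20718878,  0.00481962,  0.97828911, -1.04919717],
       [ 0.        ,  0.        ,  0.        ,  1.        ]])}
{'time': 0.1, 'joints': array([-1.23021865,  0.33385636,  0.03988221,  1.46612777, -0.01338235,
        1.34331337, -0.05849354]), 'joint_velocities': array([ 0.00147066, -0.00141465,  0.00029414, -0.00372313, -0.00128836,
       -0.00132746,  0.0021184 ]), 'tau': array([ 3.62468942e-03, -6.57810259e+01,  1.33936945e+00, -4.04699993e+01,
       -5.97119518e-02,  4.10415803e-02,  1.25339357e-04]), 'tcp_pos': array([0.27659476, 0.58777993, 0.22976487]), 'tool_rot': array([ 2.18127354e-01,  9.75920048e-01, -7.12649725e-04, -9.94904102e-05]), 'wrist_force': array([-0.06189614, -0.51319191, -0.30005101]), 'wrist_torque': array([-0.05276775,  0.00351614, -0.0149052 ]), 'grip_force': 0.0, 'finger_gap': 0.9989467942259675}
```

View pics/top0.png

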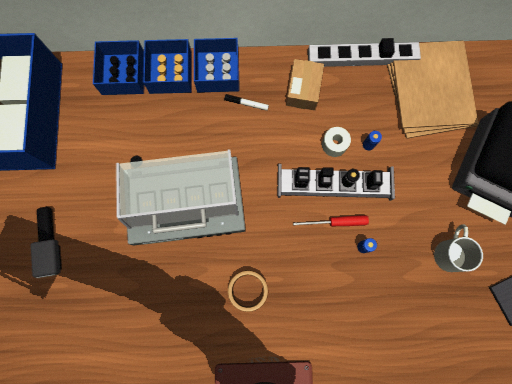

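View pics/scene0.png

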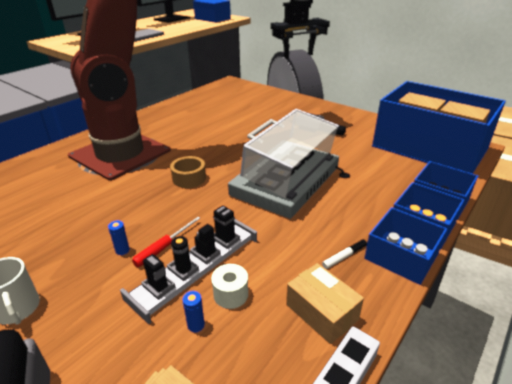

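```bash
cat > h.py <<'E'
import numpy as np,cv2
from plant import ctrl
from scipy.spatial.transform import Rotation as R
def cam(n):
    i=ctrl.camera_info(n); return i["K"],i["extrinsics"]
def ray(n,u,v,z):            # pixel -> world point on plane z
    K,E=cam(n); d=np.array([(u-K[0,2])/K[0,0],-(v-K[1,2])/K[1,1],-1.])
    Rt=E[:3,:3].T; c=-Rt@E[:3,3]; w=Rt@d
    return c+w*(z-c[2])/w[2]
def cloud(n,d):              # depth -> world points HxWx3
    K,E=cam(n); v,u=np.mgrid[:d.shape[0],:d.shape[1]]
    P=np.stack([(u-K[0,2])/K[0,0]*d,-(v-K[1,2])/K[1,1]*d,-d],-1)
    return (P-E[:3,3])@E[:3,:3]
def proj(n,p):
    K,E=cam(n); q=E[:3,:3]@np.asarray(p,float)+E[:3,3]; q=K@(q*[1,-1,-1]); return q[:2]/q[2]
def crop(im,x0,y0,x1,y1,k): return cv2.resize(im[y0:y1,x0:x1,::-1],None,fx=k,fy=k,interpolation=cv2.INTER_CUBIC)
E
python3 - <<'E'
from h import *
t=np.load("pics/top0.npz");s=np.load("pics/scene0.npz")
a=crop(t['p'],270,155,402,205,6); b=crop(s['p'],115,195,265,325,5)[:, :]
a=cv2.resize(a,(792,300)); b=cv2.resize(b,(346,300)); c=crop(t['p'],105,145,255,250,3)[:300]
o=np.zeros((600,800,3),np.uint8);o[:300,:792]=a;o[300:600,:346]=b;o[300:300+c.shape[0],346:346+c.shape[1]]=c
cv2.imwrite("pics/c1.png",o)
P=cloud("top",t['d'])
for x0,x1 in((285,320),(310,340),(340,365),(362,390)):
    q=P[160:200,x0:x1]; m=q[...,2]>.08; print(x0,m.sum(),q[m].mean(0) if m.any() else 0,q[m].max(0) if m.any() else 0)
# deck
for (u,v) in [(128,237),(240,230),(180,218),(118,193),(235,160),(150,226),(206,218),(285,181),(390,181)]: print(u,v,P[v,u].round(4))
E
```

```text
285 211 [ 0.54617278 -0.10586501  0.12219409] [0.57205248 0.01174062 1.13768206]
310 117 [ 0.54590873 -0.15920465  0.14696548] [0.57071942 0.01174062 1.13768206]
340 162 [ 0.54294572 -0.22333697  0.11446083] [0.56620508 0.01174062 1.13768206]
362 161 [ 0.53267312 -0.27572346  0.13380716] [0.56164449 0.01174062 1.13768206]
128 237 [0.3081 0.0117 1.1377]
240 230 [0.4292 0.047  0.0455]
180 218 [0.4564 0.1863 0.0932]
118 193 [0.509  0.3167 0.1514]
235 160 [0.6078 0.0558 0.0434]
150 226 [0.4455 0.2679 0.0455]
206 218 [0.4573 0.1271 0.0738]
285 181 [ 0.554  -0.0703  0.0227]
390 181 [ 0.5473 -0.3407  0.0175]
```

View pics/c1.png

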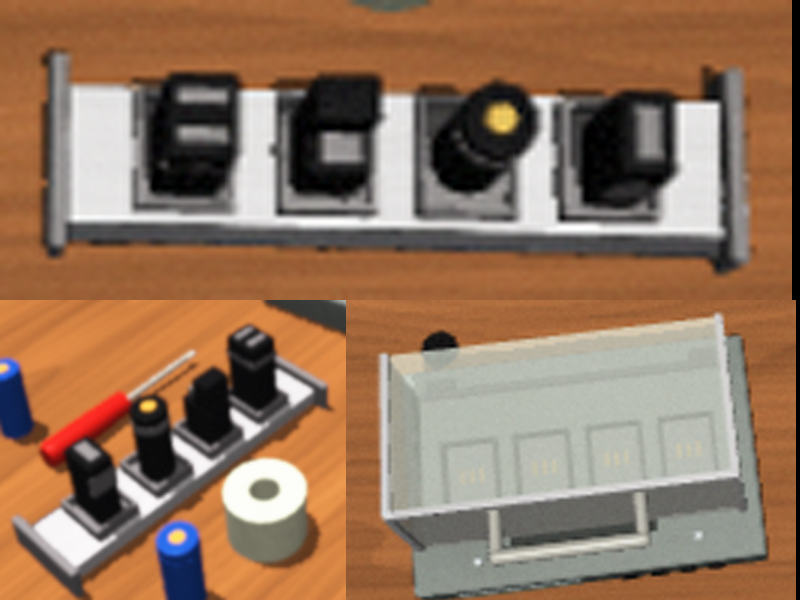

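```bash
python3 - <<'E'
from h import *
t=np.load("pics/top0.npz")
f=lambda u,v:((u-346)/3+105,(v-300)/3+145)
print("bays");B=[]
for c in[(470,475),(543,467),(615,459),(687,450)]:
    p=ray("top",*f(*c),.055);B.append(p);print(p.round(4))
B=np.array(B);d=B[0]-B[3];print("yaw",np.degrees(np.arctan2(-d[0],d[1])),np.linalg.norm(d),B.mean(0))
print("bar");
for z in(.12,.13,.15): 
  a,b=[ray("top",*f(*c),z) for c in[(495,556),(645,543)]]; print(z,a.round(4),b.round(4),np.linalg.norm(a-b),np.degrees(np.arctan2(-(a-b)[0],(a-b)[1])))
P=cloud("top",t['d']); ok=t['d']>0
m=ok&(abs(P[...,2]-.045)<.005)&(P[...,1]>0)&(P[...,1]<.36)&(P[...,0]>.38)&(P[...,0]<.68)
q=P[m][:,:2]; r=cv2.minAreaRect((q*1000).astype(np.float32)); print("deck",r,m.sum())
# bar depth points
m=ok&(P[...,2]>.1)&(P[...,2]<.2)&(P[...,1]>.03)&(P[...,1]<.33)&(P[...,0]>.38)&(P[...,0]<.68)
v,u=np.where(m);k=v>222;print("bar pts",np.median(P[m][k],0),k.sum(),P[m][k][:,2].max()); print("hood z pcts",np.percentile(P[m][:,2],[5,50,90,99]))
# packs
print("packs")
for n in("top","scene"):
  z=np.load(f"pics/{n}0.npz");Q=cloud(n,z['d']);rgb=z['p']
  m=(z['d']>0)&(Q[...,2]>.083)&(Q[...,2]<.11)&(Q[...,0]>.49)&(Q[...,0]<.62)&(Q[...,1]>-.36)&(Q[...,1]<-.05)
  nn,L,S,C=cv2.connectedComponentsWithStats(m.astype(np.uint8))
  for i in range(1,nn):
    if S[i,4]<12: continue
    q=Q[L==i]; zt=np.percentile(q[:,2],90); q=q[q[:,2]>zt-.006]; r=cv2.minAreaRect((q[:,:2]*1000).astype(np.float32)); print(n,C[i].round(1),S[i,4],"ztop",zt.round(4),q.mean(0).round(4),[np.round(x,1) for x in r])
  m=(z['d']>0)&(Q[...,2]>.012)&(Q[...,2]<.04)&(Q[...,0]>.48)&(Q[...,0]<.62)&(Q[...,1]>-.38)&(Q[...,1]<-.04)
  q=Q[m]; print("rack",cv2.minAreaRect((q[:,:2]*1000).astype(np.float32)),q[:,:2].mean(0))
E
```

```text
bays
[0.5006 0.2758 0.055 ]
[0.5055 0.216  0.055 ]
[0.5105 0.1568 0.055 ]
[0.5163 0.0975 0.055 ]
yaw 5.0227196364619795 0.17901180714719922 [0.50822623 0.18650456 0.055     ]
bar
0.12 [0.4259 0.2396 0.12  ] [0.4325 0.1252 0.12  ] 0.11449524685666329 3.3053515908939572
0.13 [0.4247 0.2373 0.13  ] [0.4313 0.1241 0.13  ] 0.11337018775289673 3.3053515908939546
0.15 [0.4224 0.2328 0.15  ] [0.4288 0.1219 0.15  ] 0.11112006954536355 3.3053515908939493
deck ((508.6843566894531, 186.86277770996094), (188.00413513183594, 291.40289306640625), 5.792577743530273) 1903
bar pts [0.42880845 0.18792524 0.14848904] 322 0.15561008785966934
hood z pcts [0.12614959 0.14867196 0.15771469 0.16303067]
packs
top [303.  174.6] 205 ztop 0.1015 [ 0.553  -0.1098  0.0991] [array([ 553.5, -109.1]), array([28.6, 35.6]), np.float64(85.3)]
top [327.5 171.3] 105 ztop 0.0971 [ 0.5597 -0.1686  0.0948] [array([ 560. , -168.6]), array([27.3, 20.7]), np.float64(88.6)]
top [352.7 175.1] 153 ztop 0.0991 [ 0.5486 -0.2286  0.097 ] [array([ 548.1, -228.5]), array([29.8, 29.6]), np.float64(90.0)]
top [377.5 177. ] 148 ztop 0.091
[... 162 characters left out ...]
.52857971191406), 87.39836883544922) [ 0.54127301 -0.19705059]
scene [223.2 213.7] 269 ztop 0.1004 [ 0.5574 -0.1135  0.099 ] [array([ 555.8, -111.5]), array([30.4, 37.2]), np.float64(84.0)]
scene [205.4 230.1] 155 ztop 0.0965 [ 0.5638 -0.1723  0.0947] [array([ 562.2, -171.7]), array([21.3, 28.2]), np.float64(3.8)]
scene [179.  243.6] 239 ztop 0.0985 [ 0.5531 -0.2324  0.0971] [array([ 551.5, -231.5]), array([30.4, 29.7]), np.float64(10.0)]
scene [152.4 261.7] 218 ztop 0.0905 [ 0.5478 -0.2928  0.0891] [array([ 546.1, -291.7]), array([23.1, 35.6]), np.float64(85.8)]
rack ((552.48681640625, -200.97166442871094), (296.8049011230469, 85.67169952392578), 86.84272003173828) [ 0.56125662 -0.22986466]
```

```bash
cat >> h.py <<'E'
def to(x,y,z,yaw):           # tool down, tool y at world angle yaw(deg): print shift cm, turn deg in tool axes
    s=ctrl.get_state(); r=R.from_quat(s["tool_rot"]); a=np.radians(yaw)
    Y=np.array([np.cos(a),np.sin(a),0]);Z=np.array([0,0,-1.]);T=R.from_matrix(np.stack([np.cross(Y,Z),Y,Z],1))
    print("shift",(r.inv().apply(np.array([x,y,z])-s["tcp_pos"])*100).round(2),"turn",(r.inv()*T).as_rotvec(degrees=True).round(1))
def an(x,y,z=0,c=(.5085,.1867),yaw=5.2):   # analyser -> world
    a=np.radians(yaw); return np.array([c[0]+x*np.cos(a)-y*np.sin(a),c[1]+x*np.sin(a)+y*np.cos(a),z])
E
python3 - <<'E'
from h import *
to(.4245,.178,.231,5.2)
b=lambda q:np.array([70-165*np.cos(q)+70*np.sin(q),50+165*np.sin(q)+70*np.cos(q)])/10
for q in np.arange(.145,1.61,.1): print(round(q,3),(b(q)-b(.145)).round(2))
E
```

```text
shift [-30.83 -30.78  -0.08] turn [-0.1  0.  59.6]
0.145 [0. 0.]
0.245 [1.01 1.48]
0.345 [2.16 2.86]
0.445 [3.44 4.11]
0.545 [4.83 5.23]
0.645 [6.34 6.2 ]
0.745 [7.93 7.02]
0.845 [9.6  7.68]
0.945 [11.32  8.16]
1.045 [13.09  8.47]
1.145 [14.88  8.61]
1.245 [16.67  8.56]
1.345 [18.44  8.34]
1.445 [20.19  7.94]
1.545 [21.89  7.36]
```

```bash
python3 -m inch '[-3,-3,0,0,0,0,8.7,-6,-6,0,0,0,0,8.7,-9,-9,0,0,0,0,8.7,-11,-11,0,0,0,0,8.7,-13,-13,0,0,0,0,8.7]' 30
python3 -m inch '[-3,-3,0,0,0,6,6,-6,-6,0,0,0,12,5,-9,-9,0,0,0,18,4,-11,-11,0,0,0,24,3,-13,-13,0,0,0,30,3]'
python3 -m inch '[0,0,0,0,0,6,3,0,0,0,0,0,12,3,0,0,0,0,0,18,3,0,0,0,0,0,24,3,0,0,0,0,0,29.6,3]'
python3 - <<'E'
from h import *
to(.4245,.178,.231,5.2)
E
```

```text
time: 0.52
tcp_pos: [0.3398, 0.4125, 0.2303]
tool_rot: [0.219, 0.976, -0.0, -0.0]
wrist_force: [0.4, -0.4, 0.3]
finger_gap: 1.0
grip_force: 0.0
time: 0.93
tcp_pos: [0.4017, 0.2395, 0.2304]
tool_rot: [0.466, 0.885, -0.0, -0.0]
wrist_force: [-0.0, 0.3, 0.8]
finger_gap: 0.71
grip_force: 0.0
time: 1.35
tcp_pos: [0.4011, 0.2419, 0.2303]
tool_rot: [0.676, 0.737, -0.0, -0.0]
wrist_force: [-0.7, -0.4, -0.3]
finger_gap: 0.372
grip_force: 0.0
shift [-6.57  1.79 -0.07] turn [-0.   0.  -0.3]
```

```bash
python3 -m inch '[-3,0.9,0,0,0,0,3,-6.57,1.79,-0.1,0,0,0,3,-6.57,1.79,3,0,0,0,3,-6.57,1.79,5,0,0,0,3,-6.57,1.79,6.5,0,0,0,3]'
python3 - <<'E'
from h import *
to(.4255,.178,.136,5.2)
p,d=ctrl.grab_frame("scene"); q,_=ctrl.grab_frame("top")
o=np.hstack([crop(p,210,90,350,210,3)[:360],cv2.resize(crop(q,110,140,250,260,3),(380,360))]);cv2.imwrite("pics/c2.png",o)
E
```

```text
time: 1.77
tcp_pos: [0.4244, 0.1773, 0.1637]
tool_rot: [0.675, 0.738, -0.001, -0.0]
wrist_force: [0.0, -0.1, 0.8]
finger_gap: 0.347
grip_force: 0.0
shift [0.07 0.12 2.77] turn [-0.1  0.  -0.1]
```

View pics/c2.png

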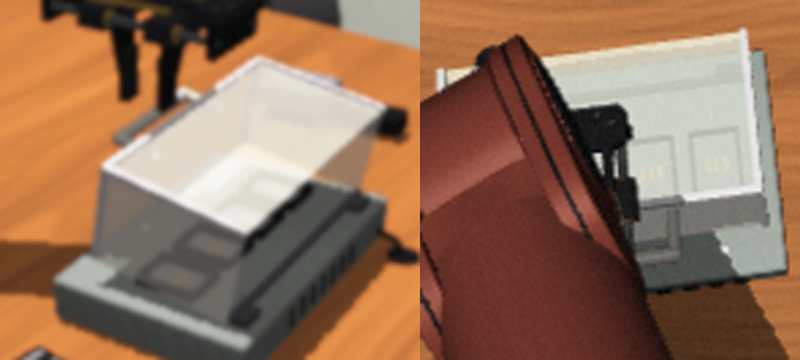

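Fingers stand either side of the bar (scene crop ~(150,115)), with the rear one in front of the hood; descend and close.

```bash
python3 -m inch '[0,0.1,0.9,0,0,0,3,0,0.1,1.8,0,0,0,3,0,0.1,2.7,0,0,0,3,0,0.1,2.7,0,0,0,3]'
python3 -m inch '[0,0,0,0,0,0,0.5,0,0,0,0,0,0,0.5,0,0,0,0,0,0,0.5,0,0,0,0,0,0,0.5,0,0,0,0,0,0,0.5]' 30
python3 -m inch '[0,0,0,0,0,0,0.5,0,0,0,0,0,0,0.5,0,0,0,0,0,0,0.5]' 30
```

```text
time: 2.2
tcp_pos: [0.4253, 0.1782, 0.137]
tool_rot: [0.674, 0.739, -0.001, -0.0]
wrist_force: [-0.2, -0.3, -0.1]
finger_gap: 0.342
grip_force: 0.0
time: 2.62
tcp_pos: [0.4287, 0.1788, 0.1393]
tool_rot: [0.674, 0.738, 0.002, 0.002]
wrist_force: [11.4, 2.1, -8.2]
finger_gap: 0.129
grip_force: 30.0
time: 2.87
tcp_pos: [0.4287, 0.1788, 0.1393]
tool_rot: [0.674, 0.738, 0.002, 0.002]
wrist_force: [13.0, 1.6, -8.4]
finger_gap: 0.126
grip_force: 30.0
```

```bash
python3 -m inch '[0,0.8,-0.8,0,0,0,0.5,0,1.3,-1.5,0,0,0,0.5,0,1.9,-2.2,0,0,0,0.5,0,2.5,-2.9,0,0,0,0.5,0,3.7,-4.1,0,0,0,0.5]' 30
python3 -m inch '[0,0.7,-0.6,0,0,0,0.5,0,1.4,-1.1,0,0,0,0.5,0,2.2,-1.6,0,0,0,0.5,0,2.9,-2.1,0,0,0,0.5,0,2.9,-2.1,0,0,0,0.5]'
```

```text
time: 3.28
tcp_pos: [0.4605, 0.1818, 0.1792]
tool_rot: [0.674, 0.739, -0.002, -0.002]
wrist_force: [-6.7, 0.3, -0.4]
finger_gap: 0.124
grip_force: 30.0
time: 3.7
tcp_pos: [0.4925, 0.1847, 0.2028]
tool_rot: [0.674, 0.738, 0.0, -0.0]
wrist_force: [-7.9, -1.7, 13.6]
finger_gap: 0.126
grip_force: 30.0
```

```bash
python3 -m inch '[0,0.8,-0.5,0,0,0,0.5,0,1.6,-0.9,0,0,0,0.5,0,2.4,-1.3,0,0,0,0.5,0,3.3,-1.6,0,0,0,0.5,0,4.1,-1.9,0,0,0,0.5]'
python3 -m inch '[0,0.9,-0.2,0,0,0,0.5,0,1.8,-0.4,0,0,0,0.5,0,2.7,-0.5,0,0,0,0.5,0,3.6,-0.6,0,0,0,0.5,0,4.5,-0.6,0,0,0,0.5]'
```

```text
time: 4.12
tcp_pos: [0.5328, 0.1883, 0.2205]
tool_rot: [0.674, 0.739, -0.0, -0.0]
wrist_force: [-2.5, -0.7, -0.0]
finger_gap: 0.126
grip_force: 30.0
time: 4.53
tcp_pos: [0.5785, 0.1925, 0.2262]
tool_rot: [0.674, 0.739, 0.0, 0.0]
wrist_force: [-2.6, 0.6, 3.9]
finger_gap: 0.127
grip_force: 30.0
```

```bash
python3 -m inch '[0,0.9,0,0,0,0,0.5,0,1.8,0.05,0,0,0,0.5,0,2.7,0.15,0,0,0,0.5,0,3.6,0.3,0,0,0,0.5,0,4.5,0.5,0,0,0,0.5]'
python3 -m inch '[0,0.9,0.2,0,0,0,0.5,0,1.8,0.5,0,0,0,0.5,0,2.6,0.8,0,0,0,0.5,0,3.4,1.1,0,0,0,0.5,0,3.4,1.1,0,0,0,0.5]'
python3 - <<'E'
from h import *
p,d=ctrl.grab_frame("scene"); cv2.imwrite("pics/s3.png",p[:,:,::-1])
E
```

```text
time: 4.95
tcp_pos: [0.6231, 0.1965, 0.2202]
tool_rot: [0.674, 0.739, -0.0, -0.0]
wrist_force: [-3.7, 1.1, 1.7]
finger_gap: 0.132
grip_force: 30.0
time: 5.37
tcp_pos: [0.6577, 0.1994, 0.2085]
tool_rot: [0.674, 0.738, 0.0, 0.0]
wrist_force: [2.1, 2.5, -2.3]
finger_gap: 0.125
grip_force: 30.0
```

View pics/s3.png

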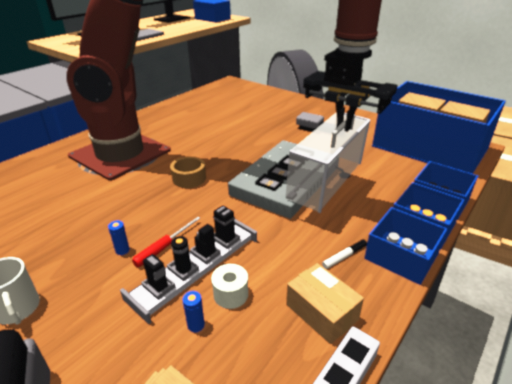

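Guard is up (upright hood at ~(330,165)). Release and rise, and re-measure the exposed bays.

```bash
python3 -m inch '[0,0,0,0,0,0,3,0,0,0,0,0,0,3,0,0,0,0,0,0,3,0,0,-1,0,0,0,3,0,0,-3,0,0,0,3]'
python3 -m inch '[0,0,-2,0,0,0,4.4,0,0,-4,0,0,0,4.4,0,0,-6,0,0,0,4.4,0,-3,-6,0,0,-5,4.4,0,-6,-6,0,0,-10,4.4]'
python3 -m inch '[4,-2,0,0,0,-7,4.4,-4,-4,0,0,0,-14,4.4,-8,-4,0,0,0,-21,4.4,-12,-4,0,0,0,-28,4.4,-16,-4,0,0,0,-35,4.4]'
python3 -m inch '[0,0,0,0,0,-7,4.4,0,0,0,0,0,-14,4.4,0,0,0,0,0,-21,4.4,0,0,0,0,0,-28,4.4,0,0,0,0,0,-35,4.4]'
python3 - <<'E'
from h import *
to(.5545,-.1105,.20,86.9)
E
```

```text
time: 5.83
tcp_pos: [0.6548, 0.1989, 0.2382]
tool_rot: [0.674, 0.738, -0.002, -0.001]
wrist_force: [0.3, -0.6, 0.3]
finger_gap: 0.331
grip_force: 0.0
time: 6.25
tcp_pos: [0.597, 0.1933, 0.3012]
tool_rot: [0.606, 0.795, 0.001, 0.001]
wrist_force: [-0.4, -0.5, 0.3]
finger_gap: 0.496
grip_force: 0.0
time: 6.67
tcp_pos: [0.5902, 0.0667, 0.3013]
tool_rot: [0.346, 0.938, 0.001, 0.001]
wrist_force: [1.0, 0.5, 0.5]
finger_gap: 0.506
grip_force: 0.0
time: 7.08
tcp_pos: [0.5904, 0.0681, 0.3007]
tool_rot: [0.048, 0.999, 0.0, 0.001]
wrist_force: [-0.1, 0.9, 0.5]
finger_gap: 0.512
grip_force: 0.0
shift [  1.86 -18.12  10.07] turn [ 0.   0.1 -2.4]
```

```bash
python3 -m inch '[0.5,-4,1,0,0,-1,4.4,1,-8,3,0,0,-2.4,4.4,1.4,-12,5,0,0,-2.4,4.4,1.8,-15,7,0,0,-2.4,4.4,1.9,-18.1,9,0,0,-2.4,4.4]' 15
python3 - <<'E'
from h import *
to(.5545,-.1105,.12,86.9)
q,d=ctrl.grab_frame("top"); p,_=ctrl.grab_frame("scene")
np.savez("pics/top4.npz",p=q,d=d)
o=np.hstack([crop(q,105,135,255,255,3),crop(p,170,150,280,270,3)]);cv2.imwrite("pics/c4.png",o)
P=cloud("top",d);m=(d>0)&(abs(P[...,2]-.045)<.006)&(P[...,1]>0)&(P[...,1]<.36)&(P[...,0]>.38)&(P[...,0]<.68)
print("deck",cv2.minAreaRect((P[m][:,:2]*1000).astype(np.float32)))
E
```

```text
time: 7.5
tcp_pos: [0.5521, -0.1121, 0.2101]
tool_rot: [0.031, 1.0, 0.0, 0.001]
wrist_force: [1.2, 0.3, -0.3]
finger_gap: 0.51
grip_force: 0.0
shift [-0.21  0.18  9.01] turn [ 0.   0.1 -0.4]
deck ((510.1461181640625, 186.87017822265625), (192.3584442138672, 289.9830017089844), 5.4221367835998535)
```

View pics/c4.png

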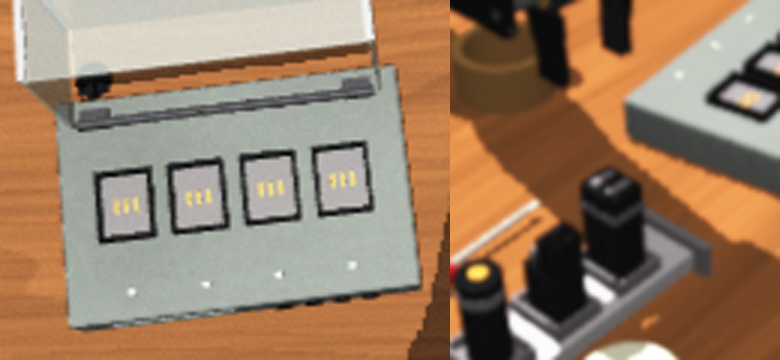

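Bays are clear: crop centres (124,204),(198,195),(270,187),(342,178). The gripper hangs above the tall pack.

```bash
python3 - <<'E'
from h import *
B=[]
for c in[(124.5,204.5),(198.5,195.7),(270,187),(342.5,177.7)]:
    B.append(ray("top",c[0]/3+105,c[1]/3+135,.052))
B=np.array(B);d=B[0]-B[3];print(B.round(4),np.degrees(np.arctan2(-d[0],d[1])),np.linalg.norm(d),B.mean(0))
# same from scene camera: collar dark outline
p,dd=ctrl.grab_frame("scene"); P=cloud("scene",dd)
m=(dd>0)&(P[...,2]>.049)&(P[...,2]<.06)&(P[...,1]>.05)&(P[...,1]<.32)&(P[...,0]>.46)&(P[...,0]<.55)
print("scene collars",m.sum(),cv2.minAreaRect((P[m][:,:2]*1000).astype(np.float32)))
t=np.load("pics/top4.npz");P=cloud("top",t['d'])
m=(t['d']>0)&(P[...,2]>.049)&(P[...,2]<.06)&(P[...,1]>.05)&(P[...,1]<.32)&(P[...,0]>.46)&(P[...,0]<.55)
print("top collars",m.sum(),cv2.minAreaRect((P[m][:,:2]*1000).astype(np.float32)))
E
python3 -m inch '[-0.2,0.1,2.5,0,0,-0.3,4.4,-0.2,0.1,5,0,0,-0.3,4.4,-0.2,0.1,7.5,0,0,-0.3,4.4,-0.2,0.1,9,0,0,-0.3,4.4]' 15
python3 -m inch '[0,0,1.5,0,0,0,4.4,0,0,3,0,0,0,4.4,0,0,4.5,0,0,0,4.4,0,0,6,0,0,0,4.4,0,0,6,0,0,0,4.4]' 15
```

```text
[[0.5016 0.2761 0.052 ]
 [0.5071 0.2153 0.052 ]
 [0.5127 0.1564 0.052 ]
 [0.5188 0.0964 0.052 ]] 5.470852615788931 0.1805008643068137 [0.51003324 0.18605959 0.052     ]
scene collars 328 ((514.60498046875, 154.1741943359375), (58.372982025146484, 167.09767150878906), 6.599065780639648)
top collars 713 ((505.03857421875, 183.3527069091797), (266.0105285644531, 89.55402374267578), 89.88939666748047)
time: 7.98
tcp_pos: [0.5551, -0.1072, 0.1185]
tool_rot: [0.027, 1.0, 0.0, -0.0]
wrist_force: [-0.5, 0.5, 0.3]
finger_gap: 0.504
grip_force: 0.0
time: 8.4
tcp_pos: [0.5545, -0.1071, 0.0581]
tool_rot: [0.027, 1.0, 0.0, -0.001]
wrist_force: [-0.5, 0.7, -0.4]
finger_gap: 0.505
grip_force: 0.0
```

```bash
python3 -m inch '[0,-0.3,0,0,0,0,4.4,0,-0.3,0,0,0,0,4,0,-0.3,0,0,0,0,3.5,0,-0.3,0,0,0,0,3,0,-0.3,0,0,0,0,2]' 15
python3 -m inch '[0,0,0,0,0,0,2,0,0,0,0,0,0,2,0,0,0,0,0,0,2]' 15
```

```text
time: 8.82
tcp_pos: [0.5556, -0.1114, 0.0604]
tool_rot: [0.027, 1.0, 0.0, 0.001]
wrist_force: [-0.5, 1.6, -1.1]
finger_gap: 0.346
grip_force: 8.0
time: 9.07
tcp_pos: [0.5556, -0.1115, 0.0604]
tool_rot: [0.027, 1.0, 0.0, 0.001]
wrist_force: [-1.9, 2.1, 6.9]
finger_gap: 0.341
grip_force: 15.0
```

```bash
sed -i 's/c=(.5085,.1867),yaw=5.2/c=(.5115,.185),yaw=5.4/' h.py
python3 -m inch '[0,0,-1,0,0,0,2,0,0,-3,0,0,0,2,0,0,-6,0,0,0,2,0,0,-9,0,0,0,2,0,0,-12,0,0,0,2]' 15
python3 -m inch '[0,0,0,0,0,0,2]' 15
python3 - <<'E'
from h import *
to(*an(0,.09,.18)[:3],95.4)
to(*an(0,.09,.115)[:3],95.4)
E
```

```text
time: 9.48
tcp_pos: [0.5544, -0.1119, 0.1811]
tool_rot: [0.028, 1.0, -0.0, -0.0]
wrist_force: [0.3, -0.6, -1.6]
finger_gap: 0.345
grip_force: 15.0
time: 9.57
tcp_pos: [0.5577, -0.1126, 0.1861]
tool_rot: [0.028, 1.0, -0.0, 0.004]
wrist_force: [1.9, -1.2, -2.6]
finger_gap: 0.344
grip_force: 15.0
shift [ 7.61 38.36  0.55] turn [-0.   0.5 -8.6]
shift [ 7.67 38.36  7.05] turn [-0.   0.5 -8.6]
```

```bash
python3 -m inch '[0.5,2.5,0,0,0,-1,2,1.2,6,0,0,0,-2,2,2,10,0,0,0,-3,2,2.8,14,0,0,0,-4,2,3.6,18,0,0,0,-5,2]' 15
python3 -m inch '[0.7,4,0,0,0,-1,2,1.4,8,0,0,0,-2,2,2,12,0,0,0,-3.5,2,2.4,15,0,0,0,-3.5,2,2.7,17,0,0,0,-3.5,2]'
python3 -m inch '[0,1.5,0,0,0,0,2,0,2.6,0,0,0,0,2,0,2.6,0,0,0,0,2,0,2.6,0,0,0,0,2,0,2.6,0,0,0,0,2]'
python3 - <<'E'
from h import *
to(*an(0,.09,.105)[:3],95.4)
E
```

```text
time: 9.98
tcp_pos: [0.5281, 0.0713, 0.1797]
tool_rot: [-0.016, 1.0, -0.0, -0.0]
wrist_force: [0.7, 0.1, -1.8]
finger_gap: 0.342
grip_force: 15.0
time: 10.4
tcp_pos: [0.4948, 0.2429, 0.1795]
tool_rot: [-0.049, 0.999, 0.0, -0.0]
wrist_force: [-0.2, 0.5, -1.5]
finger_gap: 0.343
grip_force: 15.0
time: 10.82
tcp_pos: [0.4948, 0.263, 0.1795]
tool_rot: [-0.046, 0.999, -0.0, 0.0]
wrist_force: [0.2, -0.3, -2.5]
finger_gap: 0.343
grip_force: 15.0
shift [-0.93  1.08  7.45] turn [-0.1 -0.  -0.2]
```

```bash
python3 -m inch '[-0.5,0.6,0,0,0,0,2,-0.9,1.1,2,0,0,0,2,-0.9,1.1,4,0,0,0,2,-0.9,1.1,6,0,0,0,2,-0.9,1.1,7.4,0,0,0,2]' 15
python3 -m inch '[0,0,0,0,0,0,2,0,0,0,0,0,0,2,0,0,0,0,0,0,2]' 15
python3 - <<'E'
from h import *
to(*an(0,.09,.083)[:3],95.4)
q,d=ctrl.grab_frame("top"); p,_=ctrl.grab_frame("scene")
o=np.hstack([crop(q,105,135,235,255,3),crop(p,220,130,340,250,3)]);cv2.imwrite("pics/c5.png",o)
E
```

```text
time: 11.23
tcp_pos: [0.5022, 0.2757, 0.1039]
tool_rot: [-0.046, 0.999, -0.0, -0.0]
wrist_force: [0.6, 0.6, -1.5]
finger_gap: 0.344
grip_force: 15.0
time: 11.48
tcp_pos: [0.5029, 0.2767, 0.1067]
tool_rot: [-0.046, 0.999, 0.0, 0.001]
wrist_force: [0.4, -0.1, -0.8]
finger_gap: 0.344
grip_force: 15.0
shift [ 0.01 -0.21  2.37] turn [ 0.   0.1 -0.1]
```

View pics/c5.png

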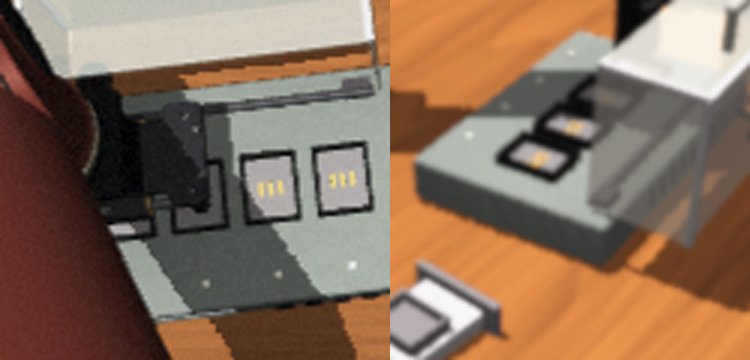

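The arm hides bay 1 from both views; nothing contradicts the numbers, so lower by measured height and force.

```bash
python3 -m inch '[0,-0.15,0.6,0,0,0,2,0,-0.15,1.2,0,0,0,2,0,-0.15,1.7,0,0,0,2,0,-0.15,1.9,0,0,0,2,0,-0.15,2.1,0,0,0,2]' 15
python3 -m inch '[0,0,0,0,0,0,2,0,0,0.1,0,0,0,2,0,0,0.2,0,0,0,2,0,0,0.2,0,0,0,2,0,0,0.2,0,0,0,2]' 15
```

```text
time: 12.0
tcp_pos: [0.5018, 0.2751, 0.0839]
tool_rot: [-0.047, 0.999, -0.0, -0.0]
wrist_force: [-0.4, 0.6, -1.9]
finger_gap: 0.341
grip_force: 15.0
time: 12.42
tcp_pos: [0.5022, 0.2753, 0.0826]
tool_rot: [-0.047, 0.999, 0.0, 0.0]
wrist_force: [1.0, -0.3, -2.3]
finger_gap: 0.343
grip_force: 15.0
```

```bash
python3 -m inch '[0,0,0.1,0,0,0,2,0,0,0.1,0,0,0,2,0,0,0.2,0,0,0,2,0,0,0.2,0,0,0,2,0,0,0.2,0,0,0,2]' 15
python3 -m inch '[0,0,0,0,0,0,3.2,0,0,0,0,0,0,3.6,0,0,0,0,0,0,4,0,0,0,0,0,0,4.4,0,0,0,0,0,0,4.4]' 15
python3 -m inch '[0,0,-1.5,0,0,0,4.4,0,0,-3,0,0,0,4.4,0,0,-5,0,0,0,4.4,0,0,-8,0,0,0,4.4,0,0,-11,0,0,0,4.4]' 15
```

```text
time: 12.83
tcp_pos: [0.5025, 0.2754, 0.0823]
tool_rot: [-0.047, 0.999, 0.0, 0.0]
wrist_force: [-4.8, -3.0, 13.3]
finger_gap: 0.342
grip_force: 15.0
time: 13.25
tcp_pos: [0.5021, 0.2753, 0.0805]
tool_rot: [-0.047, 0.999, -0.0, -0.0]
wrist_force: [0.4, -0.4, -0.2]
finger_gap: 0.487
grip_force: 0.0
time: 13.67
tcp_pos: [0.5016, 0.2748, 0.191]
tool_rot: [-0.047, 0.999, -0.001, -0.001]
wrist_force: [2.0, 0.1, -0.3]
finger_gap: 0.504
grip_force: 0.0
```

```bash
python3 - <<'E'
from h import *
to(.557,-.1705,.13,86.9)
E
python3 -m inch '[0,-4,0,0,0,1,4.4,-0.3,-8,0,0,0,2,4.4,-0.6,-12,0,0,0,3,4.4,-0.9,-16,0,0,0,4,4.4,-1.2,-20,0,0,0,5,4.4]' 15
python3 -m inch '[-0.4,-4,0,0,0,1,4.4,-0.6,-8,0,0,0,2,4.4,-0.8,-12,0,0,0,3.5,4.4,-1,-16,0,0,0,3.5,4.4,-1.2,-20,0,0,0,3.5,4.4]' 15
python3 -m inch '[0,-2,0,0,0,0,4.4,0,-4,0,0,0,0,4.4,0,-4.3,0,0,0,0,4.4,0,-4.3,0,0,0,0,4.4,0,-4.3,0,0,0,0,4.4]' 15
python3 - <<'E'
from h import *
to(.557,-.1705,.06,86.9)
E
```

```text
shift [ -1.38 -44.85   6.14] turn [-0.1 -0.1  8.4]
time: 14.08
tcp_pos: [0.5327, 0.0754, 0.1907]
tool_rot: [-0.003, 1.0, 0.0, 0.0]
wrist_force: [1.4, 0.4, -0.1]
finger_gap: 0.504
grip_force: 0.0
time: 14.5
tcp_pos: [0.5457, -0.1246, 0.1907]
tool_rot: [0.027, 1.0, 0.0, 0.0]
wrist_force: [1.8, -0.4, 0.1]
finger_gap: 0.503
grip_force: 0.0
time: 14.92
tcp_pos: [0.5437, -0.1647, 0.1904]
tool_rot: [0.027, 1.0, 0.0, -0.0]
wrist_force: [0.5, -0.2, -0.5]
finger_gap: 0.503
grip_force: 0.0
shift [-1.36 -0.51 13.04] turn [ 0. -0. -0.]
```

```bash
python3 -m inch '[-0.7,-0.2,2,0,0,0,4.4,-1.4,-0.5,4,0,0,0,4.4,-1.4,-0.5,6,0,0,0,4.4,-1.4,-0.5,7,0,0,0,4.4,-1.4,-0.5,7,0,0,0,4.4]' 15
python3 -m inch '[0,0,1.5,0,0,0,4.4,0,0,3,0,0,0,4.4,0,0,4.5,0,0,0,4.4,0,0,6,0,0,0,4.4,0,0,6,0,0,0,4.4]' 15
python3 -m inch '[0,0,0,0,0,0,4,0,0,0,0,0,0,3.5,0,0,0,0,0,0,3,0,0,0,0,0,0,2,0,0,0,0,0,0,2]' 15
python3 -m inch '[0,0,0,0,0,0,2,0,0,0,0,0,0,2,0,0,0,0,0,0,2]' 15
```

```text
time: 15.33
tcp_pos: [0.5561, -0.1694, 0.1182]
tool_rot: [0.026, 1.0, 0.0, -0.002]
wrist_force: [-0.9, -0.1, 0.3]
finger_gap: 0.503
grip_force: 0.0
time: 15.75
tcp_pos: [0.5563, -0.17, 0.0591]
tool_rot: [0.027, 1.0, 0.0, -0.001]
wrist_force: [-0.9, 0.5, 0.9]
finger_gap: 0.508
grip_force: 0.0
time: 16.17
tcp_pos: [0.5581, -0.1712, 0.0617]
tool_rot: [0.027, 1.0, 0.0, 0.001]
wrist_force: [0.2, 1.1, 6.2]
finger_gap: 0.32
grip_force: 15.0
time: 16.42
tcp_pos: [0.5581, -0.1713, 0.0617]
tool_rot: [0.027, 1.0, 0.0, 0.001]
wrist_force: [-1.0, 1.4, 6.2]
finger_gap: 0.322
grip_force: 15.0
```

```bash
python3 -m inch '[0,0,-1,0,0,0,2,0,0,-3,0,0,0,2,0,0,-6,0,0,0,2,0,0,-9,0,0,0,2,0,0,-11,0,0,0,2]' 15
python3 -m inch '[0,0,-1,0,0,0,2,0,0,-1,0,0,0,2,0,0,-1,0,0,0,2]' 15
python3 - <<'E'
from h import *
to(*an(.005,.03,.18)[:3],95.4)
E
```

```text
time: 16.83
tcp_pos: [0.5577, -0.172, 0.1739]
tool_rot: [0.028, 1.0, -0.0, 0.001]
wrist_force: [1.1, 0.0, -1.3]
finger_gap: 0.319
grip_force: 15.0
time: 17.08
tcp_pos: [0.5571, -0.1713, 0.1801]
tool_rot: [0.027, 1.0, 0.0, -0.0]
wrist_force: [-0.7, 0.3, -2.7]
finger_gap: 0.32
grip_force: 15.0
shift [6.450e+00 3.836e+01 2.000e-02] turn [ 0.  -0.  -8.5]
```

```bash
python3 -m inch '[0.5,3,0,0,0,-0.8,2,1.2,7,0,0,0,-1.6,2,1.9,11,0,0,0,-2.4,2,2.6,15,0,0,0,-3.2,2,3.2,19.2,0,0,0,-4,2]' 15
python3 -m inch '[0.4,4,0,0,0,-1,2,0.8,8,0,0,0,-2,2,1.2,12,0,0,0,-3,2,1.6,16,0,0,0,-4.5,2,1.9,19.3,0,0,0,-4.5,2]'
python3 -m inch '[0,0,0,0,0,0,2,0,0,0,0,0,0,2,0,0,0,0,0,0,2]'
python3 - <<'E'
from h import *
to(*an(.005,.03,.105)[:3],95.4)
E
```

```text
time: 17.5
tcp_pos: [0.5341, 0.0227, 0.1786]
tool_rot: [-0.007, 1.0, -0.0, -0.002]
wrist_force: [1.7, -0.5, -1.6]
finger_gap: 0.324
grip_force: 15.0
time: 17.92
tcp_pos: [0.512, 0.2169, 0.1784]
tool_rot: [-0.049, 0.999, -0.0, -0.002]
wrist_force: [0.7, -0.0, -1.0]
finger_gap: 0.317
grip_force: 15.0
time: 18.17
tcp_pos: [0.5135, 0.213, 0.1788]
tool_rot: [-0.047, 0.999, -0.001, -0.001]
wrist_force: [0.4, -0.9, -0.6]
finger_gap: 0.319
grip_force: 15.0
shift [-0.06  0.25  7.38] turn [-0.1 -0.2 -0.1]
```

```bash
python3 -m inch '[0,0.2,1,0,0,0,2,0,0.2,3,0,0,0,2,0,0.2,5,0,0,0,2,0,0.2,6.5,0,0,0,2,0,0.2,7.2,0,0,0,2]' 15
python3 -m inch '[0,0,0,0,0,0,2,0,0,0,0,0,0,2,0,0,0,0,0,0,2]'
python3 - <<'E'
from h import *
to(*an(.005,.03,.0845)[:3],95.4)
E
```

```text
time: 18.58
tcp_pos: [0.5128, 0.2138, 0.1054]
tool_rot: [-0.046, 0.999, -0.001, -0.002]
wrist_force: [-0.3, -0.3, -1.3]
finger_gap: 0.318
grip_force: 15.0
time: 18.83
tcp_pos: [0.5146, 0.2159, 0.1094]
tool_rot: [-0.046, 0.999, 0.0, 0.001]
wrist_force: [-0.1, -0.5, -0.7]
finger_gap: 0.325
grip_force: 15.0
shift [ 0.1  -0.04  2.49] turn [ 0.   0.1 -0.1]
```

```bash
python3 -m inch '[0,0,0.6,0,0,0,2,0,0,1.2,0,0,0,2,0,0,1.7,0,0,0,2,0,0,2,0,0,0,2,0,0,2.1,0,0,0,2]' 15
python3 -m inch '[0,0,0.1,0,0,0,2,0,0,0.1,0,0,0,2,0,0,0.2,0,0,0,2,0,0,0.2,0,0,0,2,0,0,0.2,0,0,0,2]' 15
```

```text
time: 19.25
tcp_pos: [0.5135, 0.2159, 0.0867]
tool_rot: [-0.047, 0.999, -0.0, -0.001]
wrist_force: [-0.4, -0.3, -1.8]
finger_gap: 0.321
grip_force: 15.0
time: 19.67
tcp_pos: [0.514, 0.2161, 0.0857]
tool_rot: [-0.047, 0.999, 0.0, 0.0]
wrist_force: [0.0, -0.0, -0.3]
finger_gap: 0.32
grip_force: 15.0
```

```bash
python3 -m inch '[0,0,0.1,0,0,0,2,0,0,0.2,0,0,0,2,0,0,0.25,0,0,0,2,0,0,0.3,0,0,0,2,0,0,0.3,0,0,0,2]' 15
python3 -m inch '[0,0,0,0,0,0,3.2,0,0,0,0,0,0,3.6,0,0,0,0,0,0,4,0,0,0,0,0,0,4.4,0,0,0,0,0,0,4.4]' 15
python3 -m inch '[0,0,-1.5,0,0,0,4.4,0,0,-3,0,0,0,4.4,0,0,-5,0,0,0,4.4,0,0,-8,0,0,0,4.4,0,0,-11,0,0,0,4.4]' 15
python3 - <<'E'
from h import *
to(.550,-.231,.19,86.9)
E
```

```text
time: 20.08
tcp_pos: [0.5141, 0.2161, 0.0836]
tool_rot: [-0.047, 0.999, 0.0, 0.0]
wrist_force: [-3.4, -2.2, 10.0]
finger_gap: 0.322
grip_force: 15.0
time: 20.5
tcp_pos: [0.5139, 0.216, 0.0824]
tool_rot: [-0.047, 0.999, -0.0, -0.0]
wrist_force: [0.3, 0.6, -0.7]
finger_gap: 0.481
grip_force: 0.0
time: 20.92
tcp_pos: [0.5134, 0.2157, 0.1931]
tool_rot: [-0.047, 0.999, -0.0, -0.001]
wrist_force: [1.4, -0.1, 0.3]
finger_gap: 0.501
grip_force: 0.0
shift [  0.51 -44.82   0.34] turn [-0.1 -0.1  8.4]
```

```bash
python3 -m inch '[0,-4,0,0,0,1,4.6,0.1,-8,0,0,0,2,4.6,0.1,-12,0,0,0,3,4.6,0.2,-16,0,0,0,4.2,4.6,0.2,-20,0,0,0,4.2,4.6]' 15
python3 -m inch '[-0.3,-4,0,0,0,1,4.6,-0.5,-8,0,0,0,2,4.6,-0.8,-12,0,0,0,3,4.6,-1,-16,0,0,0,4.2,4.6,-1.2,-20,0,0,0,4.2,4.6]' 15
python3 -m inch '[0,-2,0,0,0,0,4.6,0,-4,0,0,0,0,4.6,0,-4.7,0,0,0,0,4.6,0,-4.7,0,0,0,0,4.6,0,-4.7,0,0,0,0,4.6]' 15
python3 - <<'E'
from h import *
to(.550,-.231,.06,86.9)
E
```

```text
time: 21.33
tcp_pos: [0.5303, 0.0149, 0.1928]
tool_rot: [-0.01, 1.0, 0.0, 0.0]
wrist_force: [1.0, -0.2, -1.0]
finger_gap: 0.527
grip_force: 0.0
time: 21.75
tcp_pos: [0.5464, -0.1849, 0.1927]
tool_rot: [0.027, 1.0, -0.0, 0.0]
wrist_force: [1.1, -0.0, 0.8]
finger_gap: 0.524
grip_force: 0.0
time: 22.17
tcp_pos: [0.5442, -0.229, 0.1923]
tool_rot: [0.026, 1.0, 0.0, -0.0]
wrist_force: [0.2, 0.8, 0.4]
finger_gap: 0.528
grip_force: 0.0
shift [-0.59 -0.18 13.23] turn [ 0.  -0.   0.1]
```

```bash
python3 -m inch '[-0.3,-0.1,2,0,0,0,4.6,-0.6,-0.2,4,0,0,0,4.6,-0.6,-0.2,6,0,0,0,4.6,-0.6,-0.2,7,0,0,0,4.6,-0.6,-0.2,7,0,0,0,4.6]' 15
python3 -m inch '[0,0,1.5,0,0,0,4.6,0,0,3,0,0,0,4.6,0,0,4.5,0,0,0,4.6,0,0,6.2,0,0,0,4.6,0,0,6.2,0,0,0,4.6]' 15
python3 -m inch '[0,0,0,0,0,0,4,0,0,0,0,0,0,3.5,0,0,0,0,0,0,3,0,0,0,0,0,0,2,0,0,0,0,0,0,2]' 20
python3 -m inch '[0,0,0,0,0,0,2,0,0,0,0,0,0,2,0,0,0,0,0,0,2]' 20
python3 -m inch '[0,0,-1,0,0,0,2,0,0,-3,0,0,0,2,0,0,-6,0,0,0,2,0,0,-9,0,0,0,2,0,0,-11,0,0,0,2]' 
python3 -m inch '[0,0,-1,0,0,0,2,0,0,-1,0,0,0,2,0,0,-1,0,0,0,2]'
python3 - <<'E'
from h import *
to(*an(0,-.03,.18)[:3],95.4)
p,d=ctrl.grab_frame("scene"); cv2.imwrite("pics/c6.png",crop(p,120,100,320,280,3))
E
```

```text
time: 22.58
tcp_pos: [0.5491, -0.2298, 0.1202]
tool_rot: [0.025, 1.0, 0.001, -0.002]
wrist_force: [0.2, -0.5, 1.1]
finger_gap: 0.531
grip_force: 0.0
time: 23.0
tcp_pos: [0.5492, -0.2307, 0.0589]
tool_rot: [0.026, 1.0, 0.001, -0.001]
wrist_force: [-1.4, 1.4, 0.1]
finger_gap: 0.525
grip_force: 0.0
time: 23.42
tcp_pos: [0.551, -0.2321, 0.062]
tool_rot: [0.026, 1.0, 0.0, 0.001]
wrist_force: [-0.8, 2.4, 7.4]
finger_gap: 0.364
grip_force: 20.0
time: 23.67
tcp_pos: [0.551, -0.2321, 0.062]
tool_rot: [0.026, 1.0, 0.0, 0.001]
wrist_force: [-0.9, 2.1, 7.5]
finger_gap: 0.361
grip_force: 20.0
time: 24.08
tcp_pos: [0.5503, -0.233, 0.174]
tool_rot: [0.027, 1.0, -0.0, 0.001]
wrist_force: [0.2, -0.7, -0.4]
finger_gap: 0.367
grip_force: 20.0
time: 24.33
tcp_pos: [0.5498, -0.2321, 0.1802]
tool_rot: [0.027, 1.0, 0.0, -0.0]
wrist_force: [-0.4, 0.0, -2.6]
finger_gap: 0.36
grip_force: 20.0
shift [5.600e+00 3.848e+01 3.000e-02] turn [ 0.  -0.  -8.4]
```

View pics/c6.png

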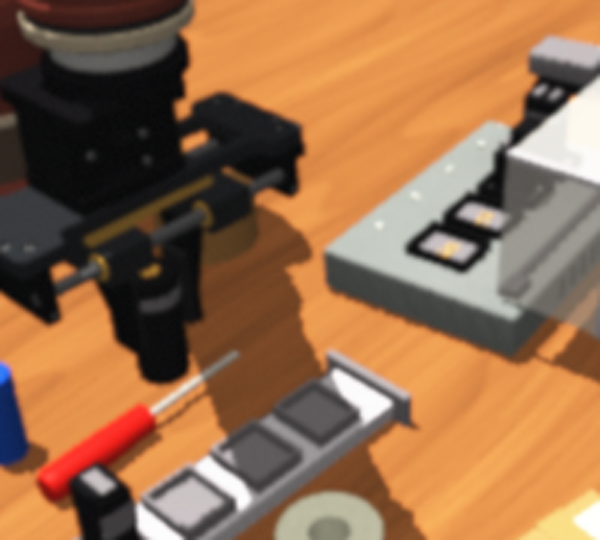

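The round pack hangs straight in the gripper (160,320), tall and step stand in the bays behind (540,100).

```bash
python3 -m inch '[0.4,3,0,0,0,-0.8,2,1,7,0,0,0,-1.6,2,1.6,11,0,0,0,-2.4,2,2.2,15,0,0,0,-3.2,2,2.8,19.2,0,0,0,-4,2]' 20
python3 -m inch '[0.3,4,0,0,0,-1,2,0.6,8,0,0,0,-2,2,0.9,12,0,0,0,-3,2,1.2,16,0,0,0,-4.4,2,1.4,19.3,0,0,0,-4.4,2]'
python3 -m inch '[0,0,0,0,0,0,2,0,0,0,0,0,0,2,0,0,0,0,0,0,2,0,0,0,0,0,0,2]'
python3 - <<'E'
from h import *
to(*an(0,-.03,.105)[:3],95.4)
E
```

```text
time: 24.8
tcp_pos: [0.5307, -0.0383, 0.1787]
tool_rot: [-0.008, 1.0, -0.0, -0.001]
wrist_force: [0.7, -0.1, -1.4]
finger_gap: 0.36
grip_force: 20.0
time: 25.22
tcp_pos: [0.5132, 0.1559, 0.1787]
tool_rot: [-0.048, 0.999, -0.0, -0.001]
wrist_force: [0.0, 0.4, -1.9]
finger_gap: 0.36
grip_force: 20.0
time: 25.55
tcp_pos: [0.5149, 0.1512, 0.1796]
tool_rot: [-0.046, 0.999, -0.001, -0.001]
wrist_force: [0.5, -0.6, -1.9]
finger_gap: 0.362
grip_force: 20.0
shift [0.01 0.41 7.46] turn [-0.1 -0.1 -0.2]
```

```bash
python3 -m inch '[0,0.3,1,0,0,0,2,0,0.3,3,0,0,0,2,0,0.3,5,0,0,0,2,0,0.3,6.5,0,0,0,2,0,0.3,7.2,0,0,0,2]' 20
python3 -m inch '[0,0,0,0,0,0,2,0,0,0,0,0,0,2,0,0,0,0,0,0,2,0,0,0,0,0,0,2]'
python3 -m inch '[0,0,0.6,0,0,0,2,0,0,1.2,0,0,0,2,0,0,1.7,0,0,0,2,0,0,2,0,0,0,2,0,0,2.1,0,0,0,2]'
python3 - <<'E'
from h import *
to(*an(0,-.03,.0839)[:3],95.4)
E
```

```text
time: 25.97
tcp_pos: [0.5135, 0.1546, 0.1057]
tool_rot: [-0.046, 0.999, -0.001, -0.002]
wrist_force: [-0.8, -0.3, -1.5]
finger_gap: 0.362
grip_force: 20.0
time: 26.3
tcp_pos: [0.5156, 0.1561, 0.1096]
tool_rot: [-0.047, 0.999, 0.0, 0.001]
wrist_force: [0.1, 0.4, -0.5]
finger_gap: 0.361
grip_force: 20.0
time: 26.72
tcp_pos: [0.5143, 0.1557, 0.0866]
tool_rot: [-0.047, 0.999, -0.0, -0.001]
wrist_force: [-0.1, -0.0, -2.4]
finger_gap: 0.362
grip_force: 20.0
shift [ 0.   -0.06  0.27] turn [-0.  -0.1 -0. ]
```

```bash
python3 -m inch '[0,0,0.1,0,0,0,2,0,0,0.2,0,0,0,2,0,0,0.25,0,0,0,2,0,0,0.3,0,0,0,2,0,0,0.3,0,0,0,2]' 20
python3 -m inch '[0,0,0,0,0,0,2,0,0,0.1,0,0,0,2,0,0,0.2,0,0,0,2,0,0,0.2,0,0,0,2]' 20
```

```text
time: 27.13
tcp_pos: [0.5149, 0.156, 0.0846]
tool_rot: [-0.047, 0.999, 0.0, 0.0]
wrist_force: [0.2, -0.2, -2.1]
finger_gap: 0.36
grip_force: 20.0
time: 27.47
tcp_pos: [0.5152, 0.1561, 0.0839]
tool_rot: [-0.047, 0.999, 0.0, 0.0]
wrist_force: [-4.8, -1.1, 12.6]
finger_gap: 0.362
grip_force: 20.0
```

Contact. Release and go for the slim pack.

```bash
python3 -m inch '[0,0,0,0,0,0,3.4,0,0,0,0,0,0,3.8,0,0,0,0,0,0,4.2,0,0,0,0,0,0,4.4,0,0,0,0,0,0,4.4]' 15
python3 -m inch '[0,0,-1.5,0,0,0,4.4,0,0,-3,0,0,0,4.4,0,0,-5,0,0,0,4.4,0,0,-8,0,0,0,4.4,0,0,-11,0,0,0,4.4]' 15
python3 -m inch '[0,-4,0,0,0,1,4.4,0.1,-8,0,0,0,2,4.4,0.1,-12,0,0,0,3,4.4,0.2,-16,0,0,0,4.2,4.4,0.2,-20,0,0,0,4.2,4.4]' 15
python3 -m inch '[-0.3,-4,0,0,0,1,4.4,-0.5,-8,0,0,0,2,4.4,-0.8,-12,0,0,0,3,4.4,-1,-16,0,0,0,4.2,4.4,-1.2,-20,0,0,0,4.2,4.4]' 15
python3 -m inch '[0,-2,0,0,0,0,4.4,0,-4,0,0,0,0,4.4,0,-4.7,0,0,0,0,4.4,0,-4.7,0,0,0,0,4.4,0,-4.7,0,0,0,0,4.4]' 15
python3 - <<'E'
from h import *
to(.5455,-.291,.06,86.9)
E
```

```text
time: 27.88
tcp_pos: [0.5148, 0.1559, 0.0824]
tool_rot: [-0.047, 0.999, -0.0, -0.0]
wrist_force: [0.4, 0.1, -0.3]
finger_gap: 0.492
grip_force: 0.0
time: 28.3
tcp_pos: [0.5142, 0.1557, 0.1931]
tool_rot: [-0.047, 0.999, -0.0, -0.001]
wrist_force: [1.5, 0.4, 1.0]
finger_gap: 0.503
grip_force: 0.0
time: 28.72
tcp_pos: [0.5312, -0.0452, 0.1927]
tool_rot: [-0.01, 1.0, 0.0, 0.0]
wrist_force: [1.0, 0.8, -1.0]
finger_gap: 0.505
grip_force: 0.0
time: 29.13
tcp_pos: [0.5474, -0.2449, 0.1926]
tool_rot: [0.027, 1.0, -0.0, 0.0]
wrist_force: [1.3, -0.1, 0.7]
finger_gap: 0.508
grip_force: 0.0
time: 29.55
tcp_pos: [0.5452, -0.2891, 0.1923]
tool_rot: [0.027, 1.0, 0.0, -0.0]
wrist_force: [-0.1, -0.1, -0.2]
finger_gap: 0.509
grip_force: 0.0
shift [-0.05 -0.2  13.23] turn [ 0.  -0.   0.1]
```

```bash
python3 -m inch '[0,-0.1,2,0,0,0,4.4,0,-0.2,4,0,0,0,4.4,0,-0.2,6,0,0,0,4.4,0,-0.2,7,0,0,0,4.4,0,-0.2,7,0,0,0,4.4]' 15
python3 -m inch '[0,0,1.5,0,0,0,4.4,0,0,3,0,0,0,4.4,0,0,4.5,0,0,0,4.4,0,0,6,0,0,0,4.4,0,0,6,0,0,0,4.4]' 15
python3 -m inch '[0,0,0,0,0,0,4,0,0,0,0,0,0,3.5,0,0,0,0,0,0,3,0,0,0,0,0,0,1.8,0,0,0,0,0,0,1.8]' 15
python3 -m inch '[0,0,0,0,0,0,1.8,0,0,0,0,0,0,1.8,0,0,0,0,0,0,1.8]' 15
python3 -m inch '[0,0,-1,0,0,0,1.8,0,0,-3,0,0,0,1.8,0,0,-6,0,0,0,1.8,0,0,-9,0,0,0,1.8,0,0,-11,0,0,0,1.8]' 
python3 -m inch '[0,0,-1,0,0,0,1.8,0,0,-1,0,0,0,1.8,0,0,-1,0,0,0,1.8]'
python3 - <<'E'
from h import *
to(*an(0,-.09,.18)[:3],95.4)
E
```

```text
time: 29.97
tcp_pos: [0.5443, -0.2894, 0.1203]
tool_rot: [0.025, 1.0, 0.001, -0.002]
wrist_force: [-0.7, 0.5, -0.5]
finger_gap: 0.507
grip_force: 0.0
time: 30.38
tcp_pos: [0.5444, -0.2903, 0.061]
tool_rot: [0.026, 1.0, 0.001, -0.001]
wrist_force: [-0.2, 0.4, -0.3]
finger_gap: 0.503
grip_force: 0.0
time: 30.8
tcp_pos: [0.5453, -0.2921, 0.0634]
tool_rot: [0.027, 1.0, -0.0, 0.001]
wrist_force: [0.7, 0.6, -0.4]
finger_gap: 0.277
grip_force: 4.2
time: 31.05
tcp_pos: [0.5454, -0.2921, 0.0633]
tool_rot: [0.027, 1.0, -0.0, 0.001]
wrist_force: [-1.4, 1.5, 5.2]
finger_gap: 0.278
grip_force: 15.0
time: 31.47
tcp_pos: [0.5451, -0.2927, 0.1758]
tool_rot: [0.027, 1.0, -0.0, 0.001]
wrist_force: [0.6, -0.2, -1.2]
finger_gap: 0.276
grip_force: 15.0
time: 31.72
tcp_pos: [0.5447, -0.2919, 0.1821]
tool_rot: [0.027, 1.0, 0.0, -0.0]
wrist_force: [0.5, -0.6, -1.4]
finger_gap: 0.273
grip_force: 15.0
shift [ 4.53 38.54  0.22] turn [ 0.  -0.  -8.4]
```

```bash
python3 -m inch '[0.3,3,0,0,0,-0.8,1.8,0.8,7,0,0,0,-1.6,1.8,1.3,11,0,0,0,-2.4,1.8,1.8,15,0,0,0,-3.2,1.8,2.3,19.2,0,0,0,-4,1.8]' 15
python3 -m inch '[0.2,4,0,0,0,-1,1.8,0.4,8,0,0,0,-2,1.8,0.6,12,0,0,0,-3,1.8,0.8,16,0,0,0,-4.4,1.8,0.9,19.7,0,0,0,-4.4,1.8]'
python3 -m inch '[0,0,0,0,0,0,1.8,0,0,0,0,0,0,1.8,0,0,0,0,0,0,1.8,0,0,0,0,0,0,1.8]'
python3 - <<'E'
from h import *
to(*an(0,-.09,.105)[:3],95.4)
E
```

```text
time: 32.13
tcp_pos: [0.5306, -0.098, 0.1805]
tool_rot: [-0.008, 1.0, -0.0, -0.002]
wrist_force: [0.3, -0.0, -0.9]
finger_gap: 0.275
grip_force: 15.0
time: 32.55
tcp_pos: [0.5181, 0.0995, 0.1806]
tool_rot: [-0.048, 0.999, -0.0, -0.001]
wrist_force: [0.6, 0.4, -0.9]
finger_gap: 0.279
grip_force: 15.0
time: 32.88
tcp_pos: [0.5195, 0.0956, 0.1815]
tool_rot: [-0.046, 0.999, -0.0, -0.001]
wrist_force: [-0.7, -0.2, -1.5]
finger_gap: 0.273
grip_force: 15.0
shift [-0.05 -0.01  7.65] turn [-0.1 -0.1 -0.2]
```

```bash
python3 -m inch '[0,-0.1,1,0,0,0,1.8,0,-0.1,3,0,0,0,1.8,0,-0.1,5,0,0,0,1.8,0,-0.1,6.5,0,0,0,1.8,0,-0.1,7.2,0,0,0,1.8]' 15
python3 -m inch '[0,0,0,0,0,0,1.8,0,0,0,0,0,0,1.8,0,0,0,0,0,0,1.8,0,0,0,0,0,0,1.8]'
python3 -m inch '[0,0,0.6,0,0,0,1.8,0,0,1.2,0,0,0,1.8,0,0,1.7,0,0,0,1.8,0,0,2,0,0,0,1.8,0,0,2.2,0,0,0,1.8]'
python3 -m inch '[0,0,0.1,0,0,0,1.8,0,0,0.1,0,0,0,1.8,0,0,0.2,0,0,0,1.8,0,0,0.2,0,0,0,1.8,0,0,0.2,0,0,0,1.8]' 
python3 - <<'E'
from h import *
to(*an(0,-.09,.0852)[:3],95.4)
E
```

```text
time: 33.3
tcp_pos: [0.5186, 0.0945, 0.1077]
tool_rot: [-0.046, 0.999, -0.001, -0.002]
wrist_force: [0.6, -0.4, -1.1]
finger_gap: 0.28
grip_force: 15.0
time: 33.63
tcp_pos: [0.5207, 0.0961, 0.1116]
tool_rot: [-0.047, 0.999, 0.0, 0.001]
wrist_force: [0.2, -0.1, -0.7]
finger_gap: 0.276
grip_force: 15.0
time: 34.05
tcp_pos: [0.5196, 0.096, 0.0878]
tool_rot: [-0.047, 0.999, -0.0, -0.0]
wrist_force: [-0.1, -0.2, -0.2]
finger_gap: 0.275
grip_force: 15.0
time: 34.47
tcp_pos: [0.5201, 0.0961, 0.0867]
tool_rot: [-0.047, 0.999, 0.0, 0.0]
wrist_force: [-0.4, -0.9, -1.5]
finger_gap: 0.277
grip_force: 15.0
shift [ 0.02 -0.07  0.15] turn [ 0.  0. -0.]
```

```bash
python3 -m inch '[0,0,0.1,0,0,0,1.8,0,0,0.15,0,0,0,1.8,0,0,0.2,0,0,0,1.8,0,0,0.25,0,0,0,1.8,0,0,0.25,0,0,0,1.8]' 15
python3 -m inch '[0,0,0,0,0,0,2.8,0,0,0,0,0,0,3.2,0,0,0,0,0,0,3.8,0,0,0,0,0,0,4.2,0,0,0,0,0,0,4.2]' 15
python3 -m inch '[0,0,-1.5,0,0,0,4.2,0,0,-3,0,0,0,4.2,0,0,-5,0,0,0,4.2,0,0,-8,0,0,0,4.2,0,0,-11,0,0,0,4.2]' 15
python3 -m inch '[0,-4,-1,0,0,0,4.2,0,-8,-2,0,0,0,4.2,0,-12,-4,0,0,0,4.2,0,-16,-6,0,0,0,4.2,0,-20,-8,0,0,0,4.2]' 15
python3 - <<'E'
from h import *
q,d=ctrl.grab_frame("top"); p,ds=ctrl.grab_frame("scene")
np.savez("pics/top7.npz",p=q,d=d);np.savez("pics/scene7.npz",p=p,d=ds)
o=np.hstack([crop(q,105,115,255,255,3)[:400],cv2.resize(crop(p,210,100,350,240,3),(350,420))[:400]]);cv2.imwrite("pics/c7.png",o)
a=np.radians(5.4);ex=np.array([np.cos(a),np.sin(a)]);ey=np.array([-np.sin(a),np.cos(a)]);c=np.array([.5115,.185])
for n,z in(("top",d),("scene",ds)):
  Q=cloud(n,z);X=(Q[...,:2]-c)@ex;Y=(Q[...,:2]-c)@ey
  m=(z>0)&(Q[...,2]>.103)&(Q[...,2]<.13)&(abs(X)<.045)&(abs(Y)<.125)
  nn,L,S,C=cv2.connectedComponentsWithStats(m.astype(np.uint8))
  for i in range(1,nn):
    if S[i,4]<12: continue
    k=L==i; zt=np.percentile(Q[k][:,2],90); k&=Q[...,2]>zt-.006
    print(n,S[i,4],"ztop",zt.round(4),"xy in an",((X[k].max()+X[k].min())/2).round(4),((Y[k].max()+Y[k].min())/2).round(4),np.ptp(X[k]).round(3),np.ptp(Y[k]).round(3))
E
```

```text
time: 34.88
tcp_pos: [0.5203, 0.0963, 0.0852]
tool_rot: [-0.047, 0.999, 0.0, 0.0]
wrist_force: [-5.4, -0.8, 11.0]
finger_gap: 0.274
grip_force: 15.0
time: 35.3
tcp_pos: [0.5199, 0.0961, 0.0839]
tool_rot: [-0.047, 0.999, -0.0, -0.0]
wrist_force: [0.7, 0.7, -0.0]
finger_gap: 0.465
grip_force: 0.0
time: 35.72
tcp_pos: [0.5194, 0.0959, 0.1946]
tool_rot: [-0.047, 0.999, -0.0, -0.001]
wrist_force: [-0.0, 0.5, -0.2]
finger_gap: 0.478
grip_force: 0.0
time: 36.13
tcp_pos: [0.5375, -0.0967, 0.2709]
tool_rot: [-0.047, 0.999, 0.0, 0.0]
wrist_force: [0.9, 0.1, 0.2]
finger_gap: 0.486
grip_force: 0.0
top 157 ztop 0.1137 xy in an -0.0022 -0.0893 0.035 0.024
top 164 ztop 0.1215 xy in an -0.0013 -0.0295 0.03 0.031
top 117 ztop 0.1194 xy in an 0.0073 0.0304 0.021 0.028
top 236 ztop 0.1238 xy in an -0.003 0.0901 0.035 0.029
scene 190 ztop 0.123 xy in an 0.0005 0.0578 0.038 0.09
scene 123 ztop 0.121 xy in an 0.0012 -0.031 0.031 0.034
scene 112 ztop 0.1133 xy in an 0.0 -0.0907 0.036 0.026
```

View pics/c7.png

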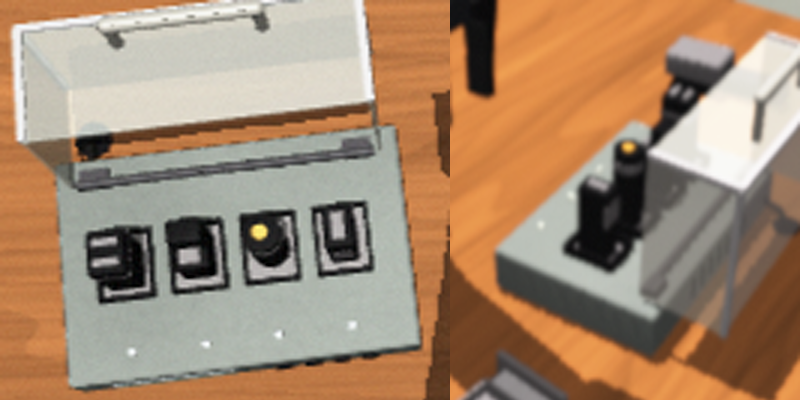

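All four packs are upright and centred within ~3 mm. Next: rise, turn back to handle alignment.

```bash
python3 -m inch '[0,0,-1,0,0,7,3.4,0,0,-2,0,0,14,3.4,0,0,-3,0,0,21,3.4,0,0,-3,0,0,28,3.4,0,0,-3,0,0,35,3.4]' 30
python3 -m inch '[0,0,0,0,0,7,3.4,0,0,0,0,0,14,3.4,0,0,0,0,0,21,3.4,0,0,0,0,0,28,3.4,0,0,0,0,0,35,3.4]'
python3 -m inch '[0,0,0,0,0,7,3.4,0,0,0,0,0,14,3.4,0,0,0,0,0,20,3.4,0,0,0,0,0,20,3.4,0,0,0,0,0,20,3.4]'
python3 - <<'E'
from h import *
to(.656,.199,.30,5.2)
t=np.load("pics/top7.npz");P=cloud("top",t['d']);u=t['d']
m=(u>0)&(P[...,2]>.195)&(P[...,2]<.25)&(P[...,1]>.1)&(P[...,1]<.3)&(P[...,0]>.6)
print(m.sum(),np.median(P[m],0),np.percentile(P[m][:,2],[10,90]),cv2.minAreaRect((P[m][:,:2]*1000).astype(np.float32)))
E
```

```text
time: 36.65
tcp_pos: [0.5381, -0.0944, 0.3003]
tool_rot: [0.259, 0.966, 0.0, 0.0]
wrist_force: [-0.9, 0.2, -0.5]
finger_gap: 0.394
grip_force: 0.0
time: 37.07
tcp_pos: [0.5378, -0.0943, 0.2996]
tool_rot: [0.537, 0.844, -0.0, -0.0]
wrist_force: [-0.3, -0.0, -0.2]
finger_gap: 0.391
grip_force: 0.0
time: 37.48
tcp_pos: [0.5378, -0.0945, 0.2997]
tool_rot: [0.672, 0.741, -0.0, -0.0]
wrist_force: [-0.1, 0.1, 0.2]
finger_gap: 0.394
grip_force: 0.0
shift [28.06 14.61 -0.03] turn [-0.  -0.   0.4]
325 [0.6547734  0.19955842 0.2174015 ] [0.21115355 0.2197859 ] ((655.814697265625, 199.83021545410156), (13.41773796081543, 119.01570892333984), 5.214314937591553)
```

```bash
python3 -m inch '[3.5,1.8,0,0,0,0,3.4,7,3.6,0,0,0,0,3.4,10.5,5.4,0,0,0,0,3.4,14,7.3,0,0,0,0,3.4,17,8.9,0,0,0,0,3.4]' 30
python3 -m inch '[3.5,1.8,0,0,0,0,3.4,7,3.6,0,0,0,0,3.4,11,5.8,0,0,0,0,3.4,11,5.8,0,0,0,0,3.4,11,5.8,0,0,0,0,3.4]'
python3 - <<'E'
from h import *
to(.657,.199,.209,5.2)
E
```

```text
time: 37.9
tcp_pos: [0.6111, 0.086, 0.2996]
tool_rot: [0.671, 0.741, 0.0, -0.0]
wrist_force: [0.4, 0.4, 0.7]
finger_gap: 0.392
grip_force: 0.0
time: 38.32
tcp_pos: [0.6579, 0.2021, 0.2979]
tool_rot: [0.67, 0.742, -0.001, -0.001]
wrist_force: [0.1, -1.0, 0.3]
finger_gap: 0.391
grip_force: 0.0
shift [-0.3  -0.1   8.89] turn [-0.1  0.   0.7]
```

```bash
python3 -m inch '[0,-0.1,2.5,0,0,0.6,3.4,0,-0.1,5,0,0,0.6,3.4,0,-0.1,7,0,0,0.6,3.4,0,-0.1,8.8,0,0,0.6,3.4,0,-0.1,8.8,0,0,0.6,3.4]' 30
python3 -m inch '[0,0,0,0,0,0,0.5,0,0,0,0,0,0,0.5,0,0,0,0,0,0,0.5,0,0,0,0,0,0,0.5,0,0,0,0,0,0,0.5]' 30
python3 -m inch '[0,0,0,0,0,0,0.5,0,0,0,0,0,0,0.5,0,0,0,0,0,0,0.5]' 30
python3 - <<'E'
b=lambda q:__import__("numpy").array([70-165*__import__("numpy").cos(q)+70*__import__("numpy").sin(q),50+165*__import__("numpy").sin(q)+70*__import__("numpy").cos(q)])/10
for k in range(17): q=1.58-.1*k; print(round(q,2),(b(q)-b(1.58)).round(2))
print((b(0)-b(1.58)).round(2))
E
```

```text
time: 38.73
tcp_pos: [0.6552, 0.1959, 0.2079]
tool_rot: [0.677, 0.736, -0.003, -0.001]
wrist_force: [-1.5, -0.1, -1.1]
finger_gap: 0.388
grip_force: 0.0
time: 39.15
tcp_pos: [0.6576, 0.1975, 0.2132]
tool_rot: [0.677, 0.736, 0.001, 0.0]
wrist_force: [-1.1, -0.2, 2.9]
finger_gap: 0.123
grip_force: 30.0
time: 39.4
tcp_pos: [0.6579, 0.1976, 0.213]
tool_rot: [0.677, 0.736, 0.001, 0.001]
wrist_force: [0.6, 0.1, 5.6]
finger_gap: 0.124
grip_force: 30.0
1.58 [0. 0.]
1.48 [-1.68  0.63]
1.38 [-3.41  1.09]
1.28 [-5.18  1.38]
1.18 [-6.96  1.49]
1.08 [-8.75  1.42]
0.98 [-10.53   1.17]
0.88 [-12.27   0.74]
0.78 [-13.96   0.15]
0.68 [-15.58  -0.62]
0.58 [-17.12  -1.54]
0.48 [-18.55  -2.61]
0.38 [-19.88  -3.81]
0.28 [-21.07  -5.15]
0.18 [-22.13  -6.59]
0.08 [-23.04  -8.14]
-0.02 [-23.79  -9.77]
[-23.65  -9.43]
```

```bash
python3 -m inch '[0,-0.8,-0.35,0,0,0,0.5,0,-1.7,-0.6,0,0,0,0.5,0,-2.5,-0.9,0,0,0,0.5,0,-3.4,-1.1,0,0,0,0.5,0,-4.3,-1.25,0,0,0,0.5]' 30
python3 -m inch '[0,-0.9,-0.1,0,0,0,0.5,0,-1.8,-0.2,0,0,0,0.5,0,-2.7,-0.25,0,0,0,0.5,0,-3.6,-0.2,0,0,0,0.5,0,-4.5,-0.15,0,0,0,0.5]'
python3 -m inch '[0,-0.9,0.1,0,0,0,0.5,0,-1.8,0.25,0,0,0,0.5,0,-2.6,0.45,0,0,0,0.5,0,-3.5,0.7,0,0,0,0.5,0,-4.3,0.95,0,0,0,0.5]'
python3 -m inch '[0,-0.9,0.3,0,0,0,0.5,0,-1.7,0.7,0,0,0,0.5,0,-2.5,1.1,0,0,0,0.5,0,-3.3,1.55,0,0,0,0.5,0,-4,2,0,0,0,0.5]'
```

```text
time: 39.82
tcp_pos: [0.6164, 0.1939, 0.2266]
tool_rot: [0.677, 0.736, 0.003, 0.002]
wrist_force: [6.4, -0.4, 8.2]
finger_gap: 0.126
grip_force: 30.0
time: 40.23
tcp_pos: [0.5714, 0.1897, 0.2283]
tool_rot: [0.678, 0.736, 0.002, 0.002]
wrist_force: [3.8, -1.3, 11.1]
finger_gap: 0.124
grip_force: 30.0
time: 40.65
tcp_pos: [0.5279, 0.1856, 0.2189]
tool_rot: [0.678, 0.735, 0.002, 0.001]
wrist_force: [-0.2, -5.4, 16.5]
finger_gap: 0.126
grip_force: 30.1
time: 41.07
tcp_pos: [0.4866, 0.1817, 0.1981]
tool_rot: [0.678, 0.735, -0.0, 0.0]
wrist_force: [-7.6, -9.2, 17.9]
finger_gap: 0.122
grip_force: 30.1
```

```bash
python3 -m inch '[0,-0.8,0.3,0,0,0,0.5,0,-1.5,0.8,0,0,0,0.5,0,-2.2,1.4,0,0,0,0.5,0,-2.9,2,0,0,0,0.5,0,-3.5,2.6,0,0,0,0.5]'
python3 -m inch '[0,-0.5,0.7,0,0,0,0.5,0,-1.1,1.4,0,0,0,0.5,0,-1.6,2.1,0,0,0,0.5,0,-2.1,2.8,0,0,0,0.5,0,-2.4,3.5,0,0,0,0.5]'
```

```text
time: 41.48
tcp_pos: [0.4523, 0.1791, 0.1705]
tool_rot: [0.678, 0.735, 0.0, 0.001]
wrist_force: [4.3, -4.8, 1.1]
finger_gap: 0.126
grip_force: 30.0
time: 41.9
tcp_pos: [0.4269, 0.1769, 0.1351]
tool_rot: [0.677, 0.736, -0.001, 0.0]
wrist_force: [-7.0, -6.1, 6.9]
finger_gap: 0.128
grip_force: 30.1
```

```bash
python3 -m inch '[0,-0.2,0.5,0,0,0,0.5,0,-0.4,1,0,0,0,0.5,0,-0.6,1.4,0,0,0,0.5,0,-0.65,1.8,0,0,0,0.5,0,-0.65,2,0,0,0,0.5]'
python3 -m inch '[0,0,0.1,0,0,0,0.5,0,0,0.2,0,0,0,0.5,0,0,0.2,0,0,0,0.5]'
```

```text
time: 42.32
tcp_pos: [0.4171, 0.176, 0.1139]
tool_rot: [0.677, 0.736, -0.005, -0.002]
wrist_force: [-22.9, -10.5, 31.0]
finger_gap: 0.129
grip_force: 30.1
time: 42.57
tcp_pos: [0.4171, 0.176, 0.1137]
tool_rot: [0.677, 0.736, -0.005, -0.002]
wrist_force: [-26.2, -11.9, 32.6]
finger_gap: 0.127
grip_force: 30.1
```

```bash
python3 -m inch '[0,0.2,-0.3,0,0,0,0.5,0,0.2,-0.3,0,0,0,1.5,0,0.2,-0.3,0,0,0,3,0,0.2,-0.3,0,0,0,3,0,0.2,-0.3,0,0,0,3]'
python3 -m inch '[0,0,-1,0,0,0,3,0,0,-3,0,0,0,3,0,0,-6,0,0,0,3,0,0,-10,0,0,0,3,0,0,-14,0,0,0,3]'
python3 -m inch '[-4,0,0,0,0,0,3,-8,0,0,0,0,0,3,-12,0,0,0,0,0,3,-16,0,0,0,0,0,3,-20,0,0,0,0,0,3]'
python3 - <<'E'
from h import *
q,d=ctrl.grab_frame("top"); p,ds=ctrl.grab_frame("scene")
o=np.hstack([crop(q,105,115,255,255,3)[:400],cv2.resize(crop(p,210,100,350,240,3),(350,420))[:400]]);cv2.imwrite("pics/c8.png",o)
P=cloud("top",d)
m=(d>0)&(P[...,2]>.09)&(P[...,2]<.2)&(P[...,1]>.13)&(P[...,1]<.24)&(P[...,0]>.36)&(P[...,0]<.435)
print("bar",m.sum(),P[m].mean(0),np.percentile(P[m][:,2],[50,90]))
m=(d>0)&(P[...,2]>.1)&(P[...,2]<.2)&(P[...,1]>.05)&(P[...,1]<.33)&(P[...,0]>.44)&(P[...,0]<.6)
X=P[m];A=np.c_[X[:,:2],np.ones(len(X))];print("hood top z",np.percentile(X[:,2],[5,50,95]),"slope",np.linalg.lstsq(A,X[:,2],rcond=None)[0])
E
```

```text
time: 42.98
tcp_pos: [0.4232, 0.178, 0.1163]
tool_rot: [0.677, 0.736, -0.0, -0.0]
wrist_force: [-1.2, 0.9, 0.5]
finger_gap: 0.306
grip_force: 0.0
time: 43.4
tcp_pos: [0.4231, 0.1778, 0.2587]
tool_rot: [0.677, 0.736, -0.0, 0.0]
wrist_force: [1.0, 0.7, 0.1]
finger_gap: 0.345
grip_force: 0.0
time: 43.82
tcp_pos: [0.4401, -0.0231, 0.2576]
tool_rot: [0.677, 0.736, 0.001, 0.0]
wrist_force: [0.8, 0.0, -0.2]
finger_gap: 0.343
grip_force: 0.0
bar 288 [0.4169731  0.1898481  0.12606408] [0.12609365 0.12897284]
hood top z [0.13734909 0.14101227 0.14465131] slope [0.01887296 0.00493451 0.12987484]
```

View pics/c8.png

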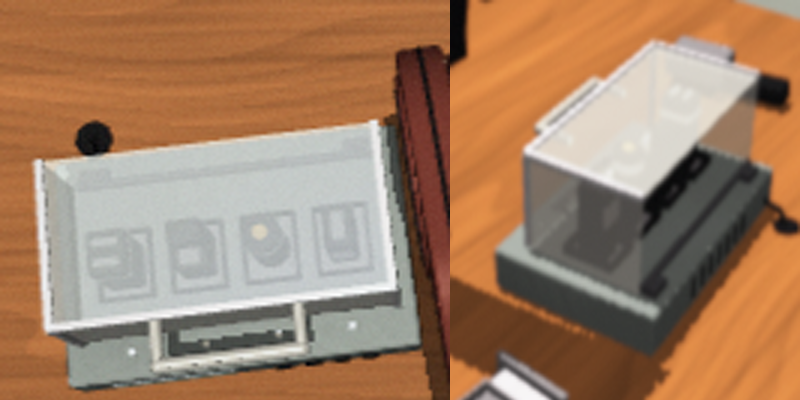

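The guard is closed (top flat at 0.141 m, bar at 0.12 m) with all four packs standing under it at about (120,262), (195,250), (268,240) and (343,232). Handing in.

```bash
python3 -m inch '[0,0,0,0,0,0,3,0,0,0,0,0,0,3,0,0,0,0,0,0,3]'
python3 -c "from plant import ctrl; print(ctrl.job_done())"
```

```text
time: 44.17
tcp_pos: [0.4401, -0.0199, 0.2568]
tool_rot: [0.676, 0.736, 0.0, 0.0]
wrist_force: [0.2, -0.1, 0.1]
finger_gap: 0.348
grip_force: 0.0
the job is handed in; nothing more can be done
None
```

The job is handed in at about 44 s: all four packs stand upright in the bays in rack order (tall, step, round, slim from the left), centred within about 3 mm by the camera, and the guard is closed over them; the hand-in returned no verdict.

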